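# Tip the amber filter out of its pocket and stand it in the slot

## Robot

A 6-joint arm with a two-finger parallel gripper is mounted at the origin on a cart in front of the work surface, level with it; the furniture and walls round the work are solid. World frame = base frame: x ahead of the robot, y to its left, z up, the work surface at z = 0. Lengths are in m, angles in rad, forces in N, time in s.
With the tool pointing down it reaches from about 0.375 to 0.9 m from the base axis. Payload 3.1 kg.
Tool frame: the origin (TCP) lies on the centre line of the jaws, within the pads' length; the fingertips stand 25 mm ahead of it and the grasp point (between the pads) lies 6 mm ahead of it (manip.tips_ahead is the distance from the TCP to the fingertips, in m); z points along the fingers, y is the direction in which the jaws open and shut (so a half turn about z gives the same grasp; the last joint's range is limited). The gripper opens to 85 mm and grips with 20 to 120 N. Pads are 22 mm wide; open, the fingers measure 114 mm over their backs; the gripper's body (76 mm by 85 mm) begins 54 mm behind the grasp point. The pads swing forward as they close: fully open they stand 13 mm farther back than shut.
Start: joints at [1.081, 0.527, 1.433, -0, 1.181, -0.178], TCP at [0.192, 0.595, 0.256] pointing down, gripper open.
Joint ranges: [-3.08, 3.08], [-0.75, 2.2], [0.22, 2.44], [-1.43, 4.57], [0, 2.65], [-2.85, 2.85]. Speed limits (rad/s): [2.79, 2.79, 3.14, 3.14, 3.14, 3.14].

## Interface

Orientations are given as a unit quaternion [x, y, z, w].
In Python, from station import manip gives the robot as it stands.
- The arm moves only by the tool play_rows, never from a script. Its argument "steps" is a list that holds one entry, the list of rows, each a list of 6 numbers: the shift along the tool's x, y, z in m, then the turn, a rotation vector about the tool's x, y, z in degrees. In form: [[[x, y, z, rx, ry, rz], ...]]. A call has 1 to 10 rows; each row shifts and turns the commanded pose from where the row before left it, along the tool's axes as they then stand; what a row does not reach is not made up. A row lasts 1/8 s, in which the tool goes at most 62.5 mm and 10.7 degrees, less where a joint would pass 70% of its speed; a pose out of reach is approached as far as the arm can. A call is refused whole if a number of a shift passes 0.0625 or a number of a turn 10.7, either way. A call with a gripper value outside its range is refused whole. "fingers" is the opening, from 0 (shut) to 1 (fully open), set as the call begins (left out, the last holds). The fingers move at their own pace and stop on an object; "squeeze" is the grip in N (left out, the last holds). Time passes only in rows, so rows that do not move let the fingers close. It gives the time, the measured TCP pose, the force and the opening at its end, in the units of the state.
- manip.sense(): the state, without advancing time (a new reading comes with each control period).
- manip.snapshot(name): name is "side" or "top"; returns a dict with "img" (384x512x3 uint8, red, green, blue), "K" (3x3 intrinsics, pixels), "k1" (the pictures are not rectified: a ray, as slopes to the right and down, at radius r is drawn at 1 + k1 r^2 times it, then the intrinsics apply), "world_from_camera" (4x4, takes a point from camera to world coordinates). Camera axes: x right, y down, z forward; pixel columns grow to the right and rows downward; lengths in m; the calibration is good to about 2 mm. A picture is of the moment at which its call begins. There is no depth.
- manip.sign_off(): hands the job in, once; it reports no verdict.
Trained networks look in a picture, given as the dict that the camera call returned (one of the last four; its "shot" number tells which), for a name from the list of things; names that differ only in an ending like _2 or _b are one class to them, and where a whole thing is asked for, a point or a joint stands for the part that bears it (a point fixed in the world has none). Each returns a list of dicts, best first, with "score" (0 to 1); they miss things now and then, are a little off and sometimes report something else, mostly with a low value. They report only what shows in the picture. A call takes as long as a camera call. They do not tell look-alikes from the thing itself.
- manip.regions_of(label, picture): "pixels" (384x512 bool, what is visible of it) and "rect" ([left, top, right, bottom] in pixels, round what is visible of it).
- manip.pinpoint(label, picture): "point" ([column, row] in pixels: a listed point, or the origin of a listed thing).
The state is a dict: "t": time; "q": joint angles; "qd": joint speeds; "tau": joint torques, N m; "tcp_pos": TCP position; "tool_rot": TCP orientation; "force": force on the tool from outside, world axes, zero at the start; "ft_torque": the same for the moment, N m; "finger_gap": opening from 0.0 (shut) to 1.0 (fully open).
Only numpy, scipy, OpenCV 4.12 (cv2) and the standard library are available. Lean on these libraries where they do the work, as an engineer would, in place of code of your own. Each camera call takes 0.05 s, during which the arm holds its last target.

## Task

The two round filters lie flat in the pockets of the grey tip-up holder, too low to grip. Press down the half of the amber one that hangs over the hollow (its right half, seen from the robot) until it tips and stays leaning on the sloping wall of its pocket with its left edge raised, then pinch it by that raised edge, lift it out and stand it on edge in the slot of the wooden stand. Let go of it there and leave the green filter lying in its pocket.

Things in the scene. Friction and masses are not known exactly. Their poses are not given: they have to be found in the camera images.
- amber_filter: Round flat filter disc, black rim with amber face, 60 mm diameter, 8 mm thick. Origin at the centre of the disc, half way through its thickness; z is the disc's axis (up as it lies flat at the start). Starts flat in either pocket of the holder, top about 47 mm above the desk.
- green_filter: The same disc with a green face, flat in the other pocket. To be left alone.
- holder: Grey tip-up holder, 80 mm (x) by 156 mm (y), fixed on a mat. Origin at its underside below the ridge, mid-way between its two pockets (middles at y = +-36 mm); +x is its back, turned roughly to the robot's right. A disc lies at height 36 mm on two rails; the thumb gap between them, 44 mm wide and 30 mm deep, is open to the front (-x). Side walls 41 mm high, back wall (x = 35 to 40 mm) 26 mm.
- slot (a point): Centre of the disc when it stands in the slot of the pale wooden stand (base 75 x 90 mm, fixed), 39 mm over the desk (the stand is on a 2.6 mm mat). The slot runs along the point's y, so the disc's axis lies along its x; 16 mm wide, open at both ends, cheeks and flared lips up to 46 mm over the desk. Two cross bars at y = +-20 mm carry the disc and keep it from rolling.
- ridge (a point): Ridge where the seats end, 36 mm over its underside, axes as holder. Behind it each pocket's wall falls back at 55 degrees, 34 mm long, to a toe square to it. A flat disc's centre is 3 mm in front of the ridge, its back half free: pressed 20 mm behind its centre until it drops, it stays on the slope (z axis tips 55 degrees to +x), raised edge up and to -x. It may slide 9 mm down to the toe.
Mind the look-alikes: they are no part of the job. What is shaped like the part that bears slot but blue is not meant.

How it is judged:
By the outcome, as a careful person would: the job done as asked, in the order asked, and still so for the second after the job is handed in, with the robot touching nothing.
It also fails if it takes over 53 s, if anything falls off the work surface, if the arm or the gripper's body presses on something with over 40 N, if the wrist force passes 120 N, or if a joint passes its speed limit or range.

## Working session

There is one attempt and no reset: what is moved stays moved. The work goes in short steps, Python scripts to look and compute and a tool call to move; the robot and the scene stay as the last step left them, time stands still between calls to the robot, and variables do not carry over. Pictures are saved under pics/ and viewed, and the job is handed in when it is done.

Besides the shell and the picture viewer there is one more tool, called after "Call:" as name([rows], argument=value, ...), one row to a line, values as JSON. play_rows: Moves the arm, as the interface text tells. Its arguments: {"type":"object","properties":{"steps":{"type":"array"},"fingers":{"type":"number"},"squeeze":{"type":"number"}},"required":["steps"]}

```bash
mkdir -p pics; ls; cat > h.py <<'E'
import numpy as np, cv2
from station import manip
def ray(pic,px):
    K=np.array(pic["K"]);k1=pic["k1"];T=np.array(pic["world_from_camera"])
    d=np.array([(px[0]-K[0,2])/K[0,0],(px[1]-K[1,2])/K[1,1]]);u=d.copy()
    for _ in range(20): u=d/(1+k1*(u@u))
    v=T[:3,:3]@np.array([u[0],u[1],1]);return T[:3,3],v/np.linalg.norm(v)
def atz(pic,px,z):
    o,v=ray(pic,px);return o+v*(z-o[2])/v[2]
def proj(pic,P):
    K=np.array(pic["K"]);T=np.array(pic["world_from_camera"])
    c=T[:3,:3].T@(np.array(P)-T[:3,3]);u=c[:2]/c[2];u=u*(1+pic["k1"]*(u@u))
    return np.array([K[0,0]*u[0]+K[0,2],K[1,1]*u[1]+K[1,2]])
def tri(p1,x1,p2,x2):
    o1,v1=ray(p1,x1);o2,v2=ray(p2,x2)
    A=np.stack([v1,-v2],1);s=np.linalg.lstsq(A,o2-o1,rcond=None)[0]
    a=o1+s[0]*v1;b=o2+s[1]*v2;return (a+b)/2,np.linalg.norm(a-b)
def save(pic,name): cv2.imwrite(f"pics/{name}.png",np.ascontiguousarray(pic["img"][:,:,::-1]))
E
python3 - <<'E'
from h import *
np.set_printoptions(precision=4,suppress=True)
ps={n:manip.snapshot(n) for n in("top","side")}
for n,p in ps.items():
    save(p,n+"0")
    print(n,np.array(p["world_from_camera"])[:3])
    for l in("amber_filter","green_filter","holder","slot","ridge"):
        for d in manip.pinpoint(l,p)[:3]: print(l,np.round(d["point"],1),round(d["score"],2),atz(p,d["point"],{"slot":.039,"holder":0.003,"ridge":.039}.get(l,.043)))
print(manip.sense(),manip.tips_ahead)
E
```

```text
pics
top [[ 0.007  -0.9962  0.0863  0.4026]
 [-0.9999 -0.0056  0.0156  0.0043]
 [-0.0151 -0.0864 -0.9961  0.8926]]
amber_filter [310.6 162.6] 0.75 [ 0.5341 -0.1196  0.043 ]
green_filter [307.7 190.7] 0.93 [ 0.4652 -0.112   0.043 ]
holder [312.3 176.5] 0.91 [ 0.5045 -0.1294  0.003 ]
slot [233.9 171. ] 0.61 [0.5129 0.0679 0.039 ]
ridge [311.4 174. ] 0.68 [ 0.5065 -0.1219  0.039 ]
ridge [308.4 167.3] 0.55 [ 0.523  -0.1146  0.039 ]
side [[-0.992   0.0896 -0.0894  0.5313]
 [ 0.1264  0.6695 -0.7319  0.6445]
 [-0.0057 -0.7374 -0.6755  0.629 ]]
amber_filter [216.1 155.4] 0.68 [ 0.5321 -0.1314  0.043 ]
green_filter [245.6 157.9] 0.97 [ 0.4675 -0.1133  0.043 ]
holder [233.6 168. ] 0.58 [ 0.4946 -0.1309  0.003 ]
slot [232.8 222.8] 0.9 [0.5119 0.0775 0.039 ]
ridge [232.6 159. ] 0.95 [ 0.4962 -0.1184  0.039 ]
{'t': 0.6, 'q': array([ 1.0805,  0.5275,  1.4327,  0.    ,  1.1814, -0.1785]), 'qd': array([-0.0008, -0.001 , -0.0005,  0.0005, -0.002 , -0.0004]), 'tau': array([ -0.0002, -44.2047, -17.8327,  -0.0002,   0.0009,   0.    ]), 'tcp_pos': array([0.1917, 0.5949, 0.2563]), 'tool_rot': array([ 0.1553,  0.9879,  0.    , -0.    ]), 'force': array([ 0.0826,  0.3229, -0.493 ]), 'ft_torque': array([ 0.0516, -0.0406, -0.0142]), 'finger_gap': 1.0035906226412927} 0.025
```

```bash
python3 - <<'E'
import cv2
a=cv2.imread("pics/top0.png");cv2.imwrite("pics/t1.png",cv2.resize(a[110:280,170:370],(800,680))[:600])
b=cv2.imread("pics/side0.png");cv2.imwrite("pics/s1.png",cv2.resize(b[110:260,150:330],None,fx=4,fy=4,interpolation=2))
E
```

```text
(no output)
```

View pics/top0.png

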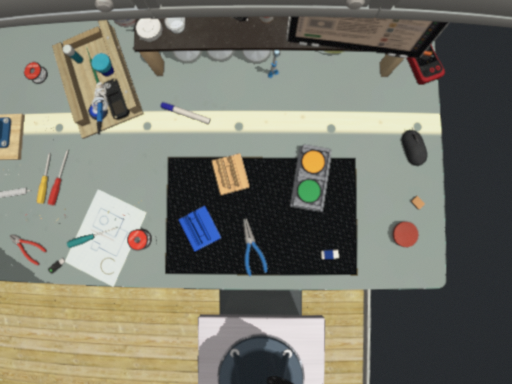

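View pics/side0.png

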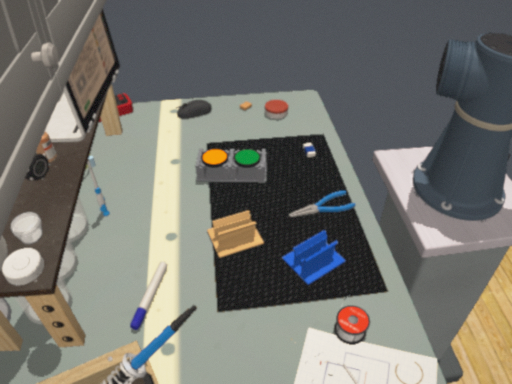

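View pics/t1.png

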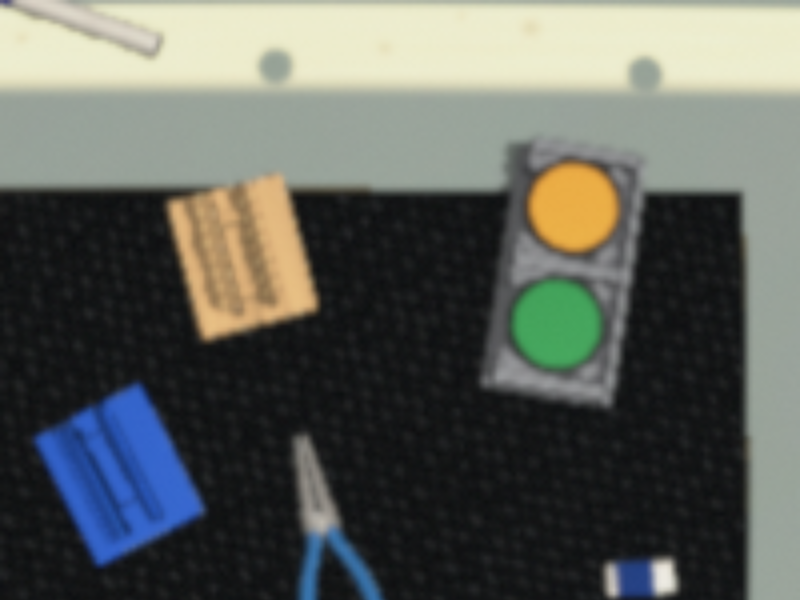

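View pics/s1.png

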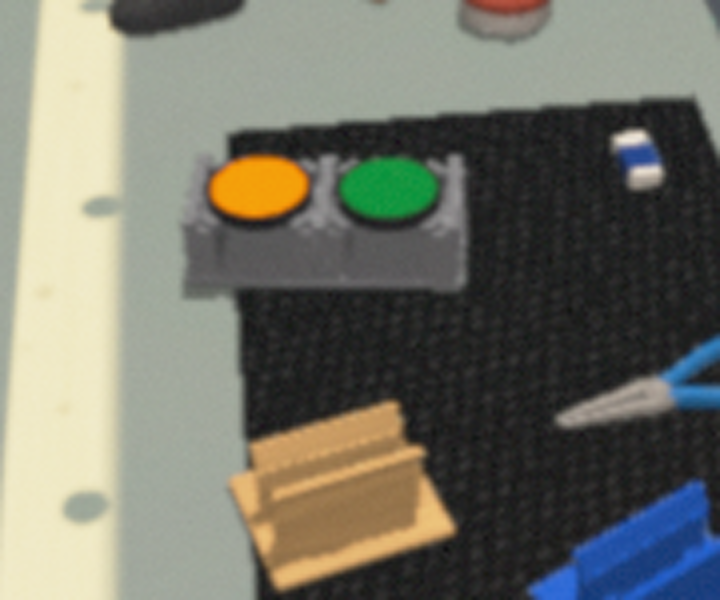

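```bash
cat > seg.py <<'E'
from h import *
np.set_printoptions(precision=4,suppress=True)
def colmask(p,kind):
    h=cv2.cvtColor(np.ascontiguousarray(p["img"]),cv2.COLOR_RGB2HSV);H,S,V=h[...,0].astype(int),h[...,1].astype(int),h[...,2].astype(int)
    if kind=="amber": return (H>8)&(H<28)&(S>170)&(V>130)
    if kind=="green": return (H>50)&(H<85)&(S>120)&(V>80)
    if kind=="wood": return (H>6)&(H<24)&(S>60)&(V>80)
def best(p,m,near,rad):
    yy,xx=np.mgrid[:384,:512];return m&((xx-near[0])**2+(yy-near[1])**2<rad**2)
E
python3 - <<'E'
from seg import *
ps={n:manip.snapshot(n) for n in("top","side")}
near={"top":{"amber":(313,162),"green":(309,190)},"side":{"amber":(215,157),"green":(246,157)}}
C={}
for n,p in ps.items():
    for k in("amber","green"):
        m=best(p,colmask(p,k),near[n][k],22)
        c=cv2.findContours(m.astype(np.uint8),0,1)[0];c=max(c,key=cv2.contourArea)
        e=cv2.fitEllipse(c);C[n,k]=e[0];print(n,k,m.sum(),e,atz(p,e[0],.047))
for k in("amber","green"):print(k,tri(ps["top"],C["top",k],ps["side"],C["side",k]))
p=ps["top"]
for n,p in ps.items():
  for d in manip.regions_of("slot",p)[:3]:
    m=d["pixels"].astype(np.uint8);print(n,d["score"],d["rect"],m.sum())
    c=max(cv2.findContours(m,0,1)[0],key=cv2.contourArea);print(cv2.minAreaRect(c))
  for d in manip.regions_of("holder",p)[:3]:
    m=d["pixels"].astype(np.uint8);print(n,"holder",d["score"],d["rect"],m.sum())
    c=max(cv2.findContours(m,0,1)[0],key=cv2.contourArea);print(cv2.minAreaRect(c))
a=ps["top"]["img"][140:210,200:265,::-1];cv2.imwrite("pics/t2.png",cv2.resize(a,None,fx=8,fy=8,interpolation=cv2.INTER_CUBIC))
a=ps["side"]["img"][200:265,200:270,::-1];cv2.imwrite("pics/s2.png",cv2.resize(a,None,fx=8,fy=8,interpolation=cv2.INTER_CUBIC))
E
```

```text
top amber 361 ((312.7552185058594, 161.2194366455078), (20.37421989440918, 20.781538009643555), 103.41346740722656) [ 0.5369 -0.1243  0.047 ]
top green 384 ((308.6168518066406, 190.51950073242188), (21.124177932739258, 21.368520736694336), 111.57264709472656) [ 0.4654 -0.1136  0.047 ]
side amber 306 ((214.1669158935547, 156.32711791992188), (14.810367584228516, 24.01318359375), 83.6341552734375) [ 0.5365 -0.1233  0.047 ]
side green 299 ((246.7831268310547, 156.59788513183594), (14.657601356506348, 23.690183639526367), 87.85786437988281) [ 0.4649 -0.1125  0.047 ]
amber (array([ 0.5368, -0.1243,  0.0463]), np.float64(0.0004959731126148288))
green (array([ 0.4651, -0.1137,  0.0461]), np.float64(0.0006927718534270985))
top 0.94 [177.8, 205.0, 220.5, 251.9] 1103
((199.50003051757812, 227.50003051757812), (36.22430419921875, 30.857738494873047), 63.43495178222656)
top 0.55 [215.4, 155.1, 247.9, 195.2] 977
((230.15000915527344, 173.55001831054688), (34.6437873840332, 29.118322372436523), 74.74488067626953)
top holder 0.81 [293.0, 146.4, 332.0, 210.1] 1040
((310.59832763671875, 177.12326049804688), (31.78775978088379, 62.66508483886719), 8.914926528930664)
side 0.81 [205.3, 212.0, 263.1, 258.4] 1604
((233.19822692871094, 233.2806396484375), (37.0936279296875, 48.04238510131836), 70.70995330810547)
side 0.8 [283.1, 232.0, 344.9, 281.7] 1701
((313.1557312011719, 257.7131042480469), (37.89752960205078, 52.635459899902344), 58.24052047729492)
side 0.49 [194.0, 146.0, 266.5, 182.9] 1317
((230.15611267089844, 165.318603515625), (69.74439239501953, 32.101112365722656), 1.2453641891479492)
side holder 0.91 [197.1, 144.6, 264.2, 184.5] 1384
((230.5, 165.5), (33.0, 69.0), 90.0)
```

View pics/t2.png

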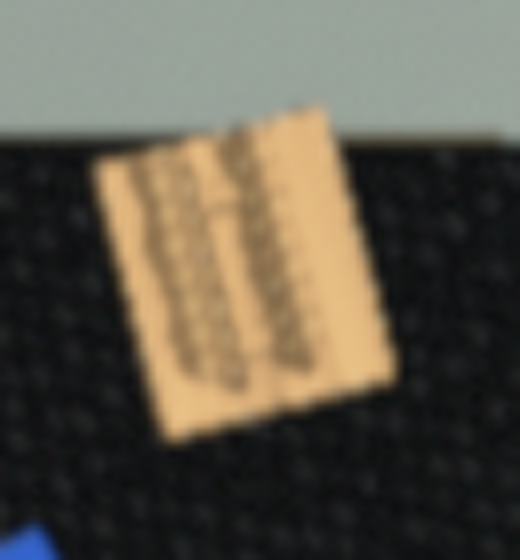

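View pics/s2.png

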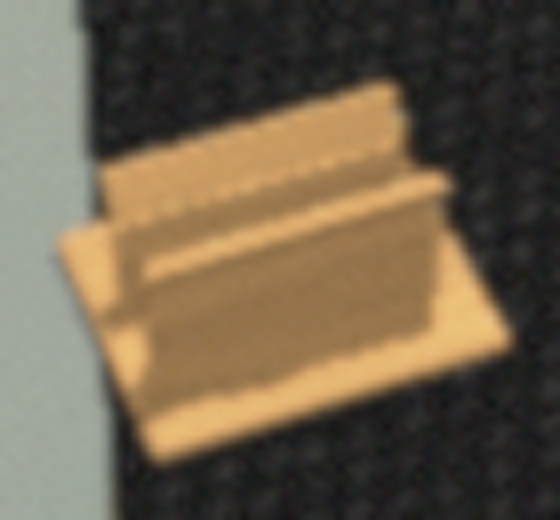

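```bash
python3 - <<'E'
from seg import *
t=manip.snapshot("top");s=manip.snapshot("side")
T=lambda x,y:np.array([200+x/8-.44,140+y/8-.44]);S=lambda x,y:np.array([200+x/8-.44,200+y/8-.44])
# far-left? corners
tl,tr,br,bl=T(95,160),T(325,105),T(397,380),T(165,440)
# side: image left=far x; near camera = +y (left)
print("far-left", tri(t,tl,s,S(150,460)))
print("near-left", tri(t,bl,s,S(515,345)))
print("far-right", tri(t,tr,s,S(60,235)))
for z in(.003,.008,.012):
    c=[atz(t,q,z)for q in(tl,tr,br,bl)];print(z,*c)
    print("ctr",np.mean(c,0),"len",np.linalg.norm(c[0]-c[3]),np.linalg.norm(c[1]-c[2]),np.linalg.norm(c[0]-c[1]),np.linalg.norm(c[2]-c[3]),"yaw",np.degrees([np.arctan2(*(c[0]-c[3])[1::-1]),np.arctan2(*(c[1]-c[2])[1::-1])]))
# cheek tops in side view at z=.046: outer near cheek top edges
for q in((140,272),(445,182),(100,165),(400,85)): print(q,atz(s,S(*q),.046))
for p in (t,s):
  for d in manip.pinpoint("slot",p): print(d["point"],d["score"],atz(p,d["point"],.039))
E
```

```text
far-left (array([0.5458, 0.1286, 0.0047]), np.float64(0.001767471936253101))
near-left (array([0.4565, 0.1047, 0.0046]), np.float64(0.0008571984247645306))
far-right (array([0.5637, 0.055 , 0.0053]), np.float64(0.0018639381359311861))
0.003 [0.5469 0.1288 0.003 ] [0.565 0.055 0.003] [0.4766 0.0312 0.003 ] [0.4571 0.1048 0.003 ]
ctr [0.5114 0.0799 0.003 ] len 0.09300168244728521 0.09155048698848127 0.07592019218149386 0.07615078023446195 yaw [14.9445 15.0986]
0.008 [0.5461 0.1281 0.008 ] [0.5641 0.0547 0.008 ] [0.4762 0.031  0.008 ] [0.4568 0.1042 0.008 ]
ctr [0.5108 0.0795 0.008 ] len 0.09247893711407376 0.09103589855774404 0.07549345875995714 0.0757227507199363 yaw [14.9445 15.0986]
0.012 [0.5455 0.1275 0.012 ] [0.5634 0.0545 0.012 ] [0.4759 0.0309 0.012 ] [0.4565 0.1038 0.012 ]
ctr [0.5103 0.0792 0.012 ] len 0.09206074084750446 0.09062422781315425 0.07515207202272783 0.07538032710831576 yaw [14.9445 15.0986]
(140, 272) [0.543  0.1076 0.046 ]
(445, 182) [0.4705 0.0885 0.046 ]
(100, 165) [0.5504 0.0724 0.046 ]
(400, 85) [0.4774 0.055  0.046 ]
[192.7, 229.3] 0.89 [0.3698 0.1666 0.039 ]
[229.2, 171.9] 0.7 [0.5106 0.0794 0.039 ]
[235.1, 224.3] 0.97 [0.508 0.082 0.039]
[313.3, 244.4] 0.84 [0.3727 0.1505 0.039 ]
```

```bash
cat > mv.py <<'E'
from h import *
from scipy.spatial.transform import Rotation as R
np.set_printoptions(precision=4,suppress=True)
hx=np.array([np.cos(np.radians(-98.5)),np.sin(np.radians(-98.5)),0]);hy=np.array([-hx[1],hx[0],0]);Z=np.array([0,0,1.])
def down(yaw_y): # tool pointing down, tool y at yaw (deg)
    a=np.radians(yaw_y);y=np.array([np.cos(a),np.sin(a),0]);z=-Z
    return R.from_matrix(np.stack([np.cross(y,z),y,z],1))
def rows(target,Rt,n,s=None,cur=None):
    s=s or manip.sense()
    p,q=(np.array(s["tcp_pos"]),R.from_quat(s["tool_rot"])) if cur is None else cur
    rv=(q.inv()*Rt).as_rotvec(degrees=True)
    print("tcp",p,"d world",target-p,"turn total",rv)
    st=R.from_rotvec(rv/n,degrees=True);dp=(np.array(target)-p)/n
    for i in range(n):
        print([*np.round(q.inv().apply(dp),4),*np.round(rv/n,2)]);q=q*st
def st():
    s=manip.sense();print("t",round(s["t"],2),"tcp",s["tcp_pos"],"F",s["force"],"gap",round(s["finger_gap"],3))
E
python3 - <<'E'
from mv import *
rows(np.array([.533,-.151,.2]),down(81.5),18)
E
```

```text
tcp [0.1917 0.5948 0.2563] d world [ 0.3413 -0.7458 -0.0563] turn total [-0.0009  0.0017 -9.3643]
[np.float64(-0.0308), np.float64(-0.0336), np.float64(0.0031), np.float64(-0.0), np.float64(0.0), np.float64(-0.52)]
[np.float64(-0.0305), np.float64(-0.0339), np.float64(0.0031), np.float64(-0.0), np.float64(0.0), np.float64(-0.52)]
[np.float64(-0.0301), np.float64(-0.0342), np.float64(0.0031), np.float64(-0.0), np.float64(0.0), np.float64(-0.52)]
[np.float64(-0.0298), np.float64(-0.0344), np.float64(0.0031), np.float64(-0.0), np.float64(0.0), np.float64(-0.52)]
[np.float64(-0.0295), np.float64(-0.0347), np.float64(0.0031), np.float64(-0.0), np.float64(0.0), np.float64(-0.52)]
[np.float64(-0.0292), np.float64(-0.035), np.float64(0.0031), np.float64(-0.0), np.float64(0.0), np.float64(-0.52)]
[np.float64(-0.0289), np.float64(-0.0352), np.float64(0.0031), np.float64(-0.0), np.float64(0.0), np.float64(-0.52)]
[np.float64(-0.0286), np.float64(-0.0355), np.float64(0.0031), np.float64(-0.0), np.float64(0.0), np.float64(-0.52)]
[np.float64(-0.0282), np.float64(-0.0358), np.float64(0.0031), np.f
[... 399 characters left out ...]

[np.float64(-0.0269), np.float64(-0.0368), np.float64(0.0031), np.float64(-0.0), np.float64(0.0), np.float64(-0.52)]
[np.float64(-0.0266), np.float64(-0.037), np.float64(0.0031), np.float64(-0.0), np.float64(0.0), np.float64(-0.52)]
[np.float64(-0.0262), np.float64(-0.0372), np.float64(0.0031), np.float64(-0.0), np.float64(0.0), np.float64(-0.52)]
[np.float64(-0.0259), np.float64(-0.0375), np.float64(0.0031), np.float64(-0.0), np.float64(0.0), np.float64(-0.52)]
[np.float64(-0.0256), np.float64(-0.0377), np.float64(0.0031), np.float64(-0.0), np.float64(0.0), np.float64(-0.52)]
[np.float64(-0.0252), np.float64(-0.038), np.float64(0.0031), np.float64(-0.0), np.float64(0.0), np.float64(-0.52)]
```

Call:
play_rows([
  [[-0.031, -0.034, 0, 0, 0, -0.5], [-0.03, -0.034, 0, 0, 0, -0.5], [-0.03, -0.034, 0, 0, 0, -0.5], [-0.03, -0.034, 0, 0, 0, -0.5], [-0.0295, -0.0345, 0, 0, 0, -0.5], [-0.029, -0.035, 0, 0, 0, -0.5], [-0.029, -0.035, 0, 0, 0, -0.5], [-0.0285, -0.0355, 0, 0, 0, -0.5], [-0.028, -0.036, 0, 0, 0, -0.5], [-0.028, -0.036, 0, 0, 0, -0.5]],
], fingers=0)

```text
t: 2.35
tcp_pos: [0.381, 0.1794, 0.2567]
tool_rot: [0.112, 0.994, 0.0, 0.001]
force: [0.4, 0.4, 0.1]
finger_gap: 0.002
```

```bash
python3 - <<'E'
from mv import *
st();rows(np.array([.533,-.151,.13]),down(81.5),8)
E
```

```text
t 2.35 tcp [0.381  0.1794 0.2567] F [0.4383 0.3605 0.121 ] gap 0.002
tcp [0.381  0.1794 0.2567] d world [ 0.152  -0.3304 -0.1267] turn total [ 0.0267  0.0627 -4.3465]
[np.float64(-0.0277), np.float64(-0.036), np.float64(0.0158), np.float64(0.0), np.float64(0.01), np.float64(-0.54)]
[np.float64(-0.0274), np.float64(-0.0363), np.float64(0.0158), np.float64(0.0), np.float64(0.01), np.float64(-0.54)]
[np.float64(-0.027), np.float64(-0.0366), np.float64(0.0158), np.float64(0.0), np.float64(0.01), np.float64(-0.54)]
[np.float64(-0.0267), np.float64(-0.0368), np.float64(0.0158), np.float64(0.0), np.float64(0.01), np.float64(-0.54)]
[np.float64(-0.0263), np.float64(-0.0371), np.float64(0.0158), np.float64(0.0), np.float64(0.01), np.float64(-0.54)]
[np.float64(-0.026), np.float64(-0.0373), np.float64(0.0158), np.float64(0.0), np.float64(0.01), np.float64(-0.54)]
[np.float64(-0.0256), np.float64(-0.0376), np.float64(0.0158), np.float64(0.0), np.float64(0.01), np.float64(-0.54)]
[np.float64(-0.0253), np.float64(-0.0378), np.float64(0.0158), np.float64(0.0), np.float64(0.01), np.float64(-0.54)]
```

Call:
play_rows([
  [[-0.0275, -0.036, 0.016, 0, 0, -0.5], [-0.0275, -0.036, 0.016, 0, 0, -0.5], [-0.027, -0.0365, 0.016, 0, 0, -0.5], [-0.027, -0.037, 0.016, 0, 0, -0.5], [-0.026, -0.037, 0.016, 0, 0, -0.5], [-0.026, -0.037, 0.016, 0, 0, -0.5], [-0.0255, -0.0375, 0.016, 0, 0, -0.5], [-0.025, -0.038, 0.016, 0, 0, -0.5], [0, 0, 0, 0, 0, 0]],
])

```text
t: 3.48
tcp_pos: [0.5327, -0.1531, 0.1274]
tool_rot: [0.079, 0.997, -0.001, 0.001]
force: [-0.2, -0.0, 0.4]
finger_gap: 0.001
```

```bash
python3 - <<'E'
from mv import *
st();rows(np.array([.533,-.151,.08]),down(81.5),3)
for n in("top","side"):
    p=manip.snapshot(n);c=(310,170) if n=="top" else (230,140)
    a=p["img"][c[1]-60:c[1]+60,c[0]-70:c[0]+70,::-1];cv2.imwrite(f"pics/h_{n}.png",cv2.resize(a,None,fx=5,fy=5,interpolation=2))
E
```

```text
t 3.48 tcp [ 0.5327 -0.1531  0.1274] F [-0.241  -0.04    0.3605] gap 0.001
tcp [ 0.5327 -0.1531  0.1274] d world [ 0.0003  0.0021 -0.0474] turn total [-0.056   0.1049 -0.5766]
[np.float64(0.0), np.float64(0.0007), np.float64(0.0158), np.float64(-0.02), np.float64(0.03), np.float64(-0.19)]
[np.float64(0.0), np.float64(0.0007), np.float64(0.0158), np.float64(-0.02), np.float64(0.03), np.float64(-0.19)]
[np.float64(0.0), np.float64(0.0007), np.float64(0.0158), np.float64(-0.02), np.float64(0.03), np.float64(-0.19)]
```

View pics/h_side.png

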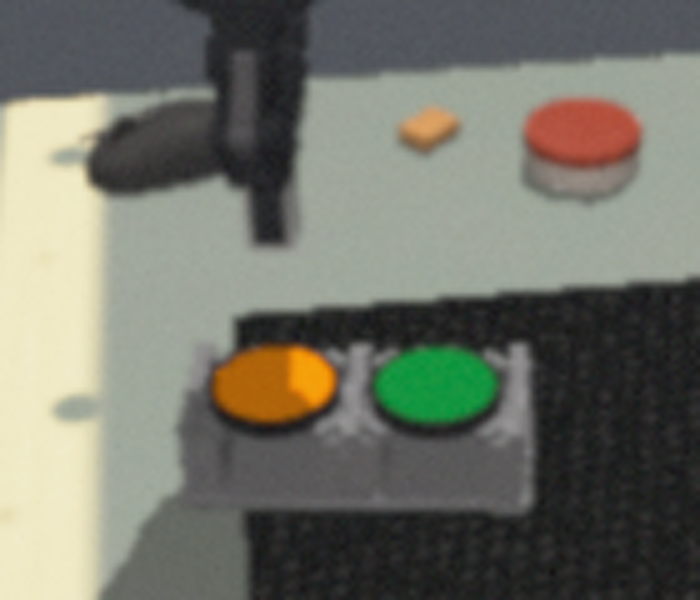

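Call:
play_rows([
  [[0, 0.001, 0.015, 0, 0, -0.3], [0, 0.001, 0.015, 0, 0, -0.3], [0, 0, 0.015, 0, 0, 0], [0, 0, 0.004, 0, 0, 0], [0, 0, 0.003, 0, 0, 0], [0, 0, 0, 0, 0, 0]],
])

```text
t: 4.32
tcp_pos: [0.5314, -0.1477, 0.0763]
tool_rot: [0.072, 0.997, -0.0, 0.0]
force: [-0.6, -0.2, 0.6]
finger_gap: -0.002
```

Call:
play_rows([
  [[0, 0, 0.001, 0, 0, 0], [0, 0, 0.001, 0, 0, 0], [0, 0, 0.001, 0, 0, 0], [0, 0, 0.001, 0, 0, 0], [0, 0, 0, 0, 0, 0]],
])

```text
t: 4.95
tcp_pos: [0.5312, -0.1476, 0.0722]
tool_rot: [0.072, 0.997, 0.0, -0.0]
force: [-0.0, -0.2, -0.2]
finger_gap: -0.002
```

```bash
python3 - <<'E'
from mv import *
st()
for n in("top","side"):
    p=manip.snapshot(n);c=(310,170) if n=="top" else (230,140)
    a=p["img"][c[1]-60:c[1]+60,c[0]-70:c[0]+70,::-1];cv2.imwrite(f"pics/p_{n}.png",cv2.resize(a,None,fx=5,fy=5,interpolation=2))
E
```

```text
t 4.95 tcp [ 0.5312 -0.1476  0.0722] F [-0.0466 -0.197  -0.2429] gap -0.002
```

View pics/p_side.png

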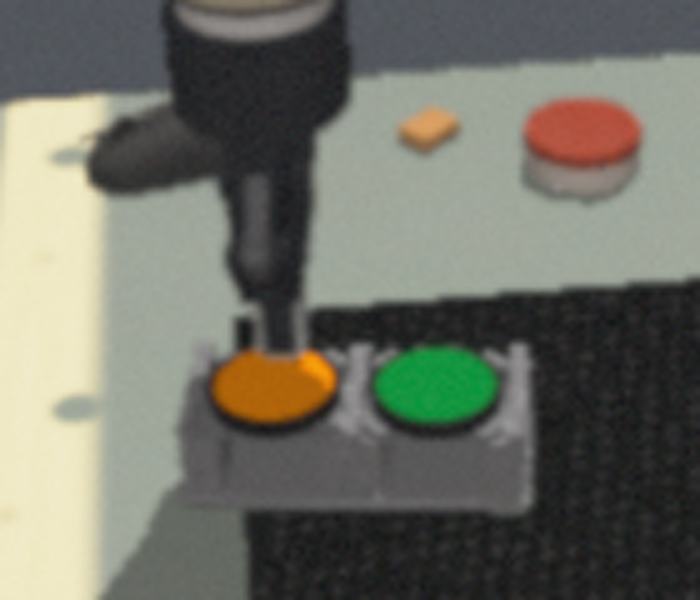

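Call:
play_rows([
  [[0, -0.001, 0.001, 0, 0, 0], [0, -0.001, 0.001, 0, 0, 0], [0, 0, 0.001, 0, 0, 0], [0, 0, 0.001, 0, 0, 0]],
])

```text
t: 5.55
tcp_pos: [0.531, -0.1497, 0.0682]
tool_rot: [0.072, 0.997, -0.0, 0.0]
force: [0.1, 0.0, -0.0]
finger_gap: 0.002
```

Call:
play_rows([
  [[0, 0, 0.0015, 0, 0, 0], [0, 0, 0.0015, 0, 0, 0], [0, 0, 0, 0, 0, 0]],
])

```text
t: 5.92
tcp_pos: [0.5309, -0.1496, 0.0651]
tool_rot: [0.072, 0.997, 0.0, -0.0]
force: [0.6, -0.3, -0.2]
finger_gap: 0.001
```

```bash
python3 - <<'E'
from mv import *
st()
for n in("top","side"):
    p=manip.snapshot(n);c=(310,170) if n=="top" else (230,140)
    a=p["img"][c[1]-60:c[1]+60,c[0]-70:c[0]+70,::-1];cv2.imwrite(f"pics/q_{n}.png",cv2.resize(a,None,fx=5,fy=5,interpolation=2))
E
```

```text
t 5.92 tcp [ 0.5309 -0.1496  0.0651] F [ 0.5727 -0.3355 -0.1875] gap 0.001
```

View pics/q_side.png

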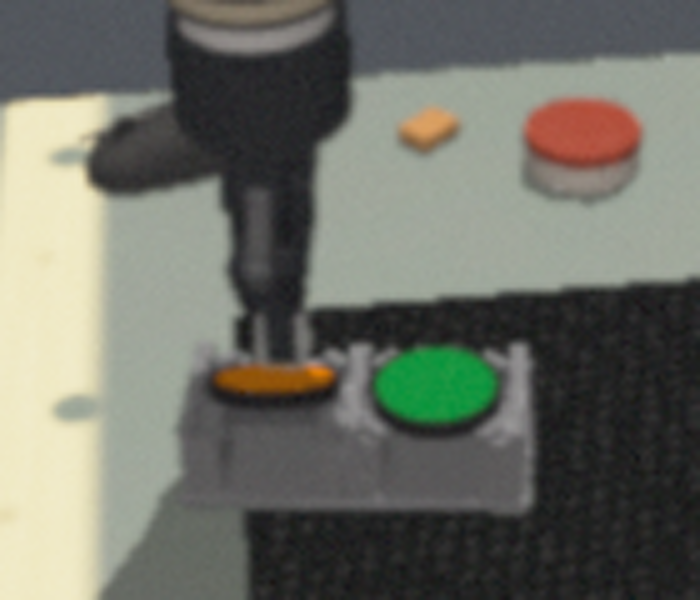

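Call:
play_rows([
  [[0, 0, 0.0015, 0, 0, 0], [0, 0, 0.0015, 0, 0, 0], [0, 0, 0.0015, 0, 0, 0], [0, 0, 0.001, 0, 0, 0], [0, 0, 0, 0, 0, 0]],
])

```text
t: 6.65
tcp_pos: [0.5309, -0.1496, 0.0597]
tool_rot: [0.072, 0.997, 0.0, -0.0]
force: [-0.4, 0.3, -0.1]
finger_gap: 0.001
```

```bash
python3 - <<'E'
from mv import *
st()
for n in("top","side"):
    p=manip.snapshot(n);c=(310,170) if n=="top" else (230,140)
    a=p["img"][c[1]-60:c[1]+60,c[0]-70:c[0]+70,::-1];cv2.imwrite(f"pics/r_{n}.png",cv2.resize(a,None,fx=5,fy=5,interpolation=2))
E
```

```text
t 6.65 tcp [ 0.5309 -0.1496  0.0597] F [-0.445   0.2577 -0.1465] gap 0.001
```

View pics/r_side.png

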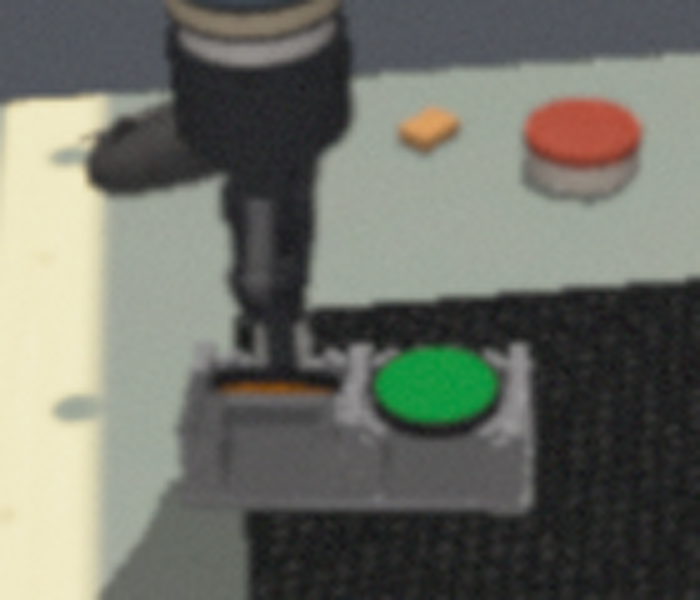

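Call:
play_rows([
  [[0, 0, 0.0015, 0, 0, 0], [0, 0, 0.0015, 0, 0, 0], [0, 0, 0, 0, 0, 0]],
])

```text
t: 7.12
tcp_pos: [0.5312, -0.1498, 0.057]
tool_rot: [0.072, 0.997, -0.0, 0.0]
force: [0.1, -0.0, 1.0]
finger_gap: -0.001
```

```bash
python3 - <<'E'
from mv import *
st()
for n in("top","side"):
    p=manip.snapshot(n);c=(310,170) if n=="top" else (230,150)
    a=p["img"][c[1]-60:c[1]+60,c[0]-70:c[0]+70,::-1];cv2.imwrite(f"pics/r2_{n}.png",cv2.resize(a,None,fx=5,fy=5,interpolation=2))
E
```

```text
t 7.12 tcp [ 0.5312 -0.1498  0.057 ] F [ 0.096  -0.0073  0.9947] gap -0.001
```

View pics/r2_side.png

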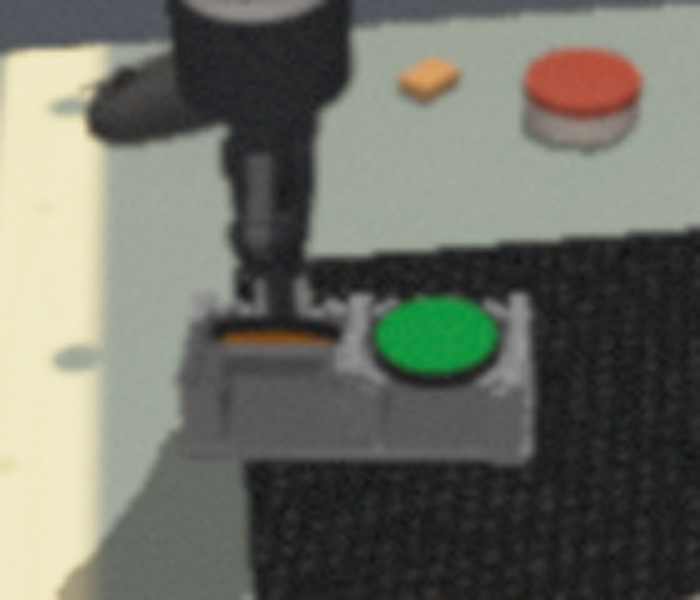

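View pics/r2_top.png

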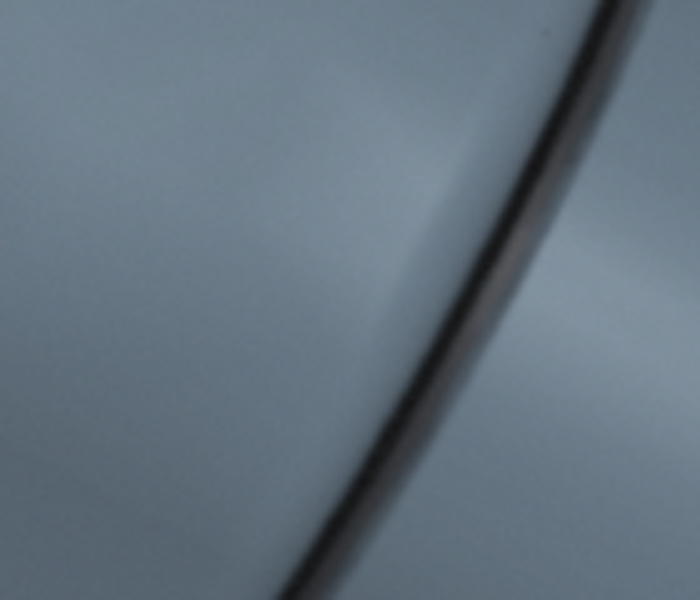

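Call:
play_rows([
  [[0, 0, -0.01, 0, 0, 0], [0, 0, -0.03, 0, 0, 0], [0, 0, -0.04, 0, 0, 0], [0, 0.02, -0.05, 0, 0, 0], [-0.04, 0.04, -0.02, 0, 0, 0], [-0.04, 0.04, 0, 0, 0, 0], [0, 0.05, 0, 0, 0, 0], [0, 0.05, 0, 0, 0, 0]],
], fingers=0.5)

```text
t: 8.22
tcp_pos: [0.6391, 0.0385, 0.2071]
tool_rot: [0.072, 0.997, 0.0, -0.0]
force: [0.1, 0.5, -0.7]
finger_gap: 0.503
```

```bash
python3 - <<'E'
from mv import *
st()
for n in("top","side"):
    p=manip.snapshot(n);c=(310,170) if n=="top" else (230,150)
    a=p["img"][c[1]-60:c[1]+60,c[0]-70:c[0]+70,::-1];cv2.imwrite(f"pics/u_{n}.png",cv2.resize(a,None,fx=5,fy=5,interpolation=2))
E
```

```text
t 8.22 tcp [0.6391 0.0385 0.2071] F [ 0.0588  0.4624 -0.6566] gap 0.503
```

View pics/u_side.png

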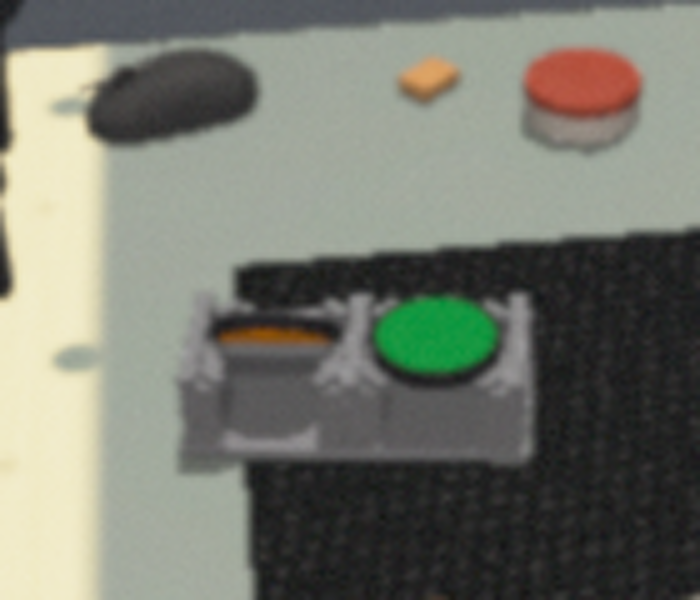

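View pics/u_top.png

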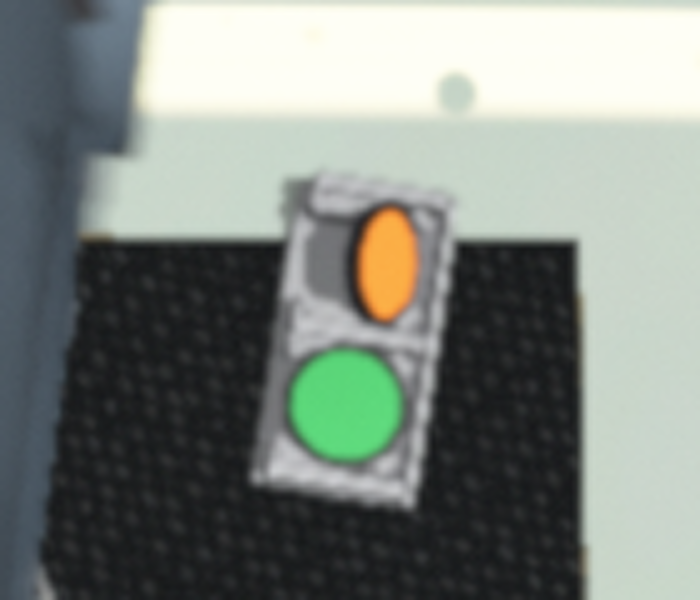

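```bash
python3 - <<'E'
from seg import *
from mv import hx,hy,Z
t=manip.snapshot("top")
m=best(t,colmask(t,"amber"),(318,162),22)
c=max(cv2.findContours(m.astype(np.uint8),0,1)[0],key=cv2.contourArea);e=cv2.fitEllipse(c);print(m.sum(),e)
g=best(t,colmask(t,"green"),(309,190),22);cg=max(cv2.findContours(g.astype(np.uint8),0,1)[0],key=cv2.contourArea);print("green",atz(t,cv2.fitEllipse(cg)[0],.047))
D=np.array([.5368,-.1243,.039]);ridge=D+.003*hx
a=np.radians(55);n=np.sin(a)*hx+np.cos(a)*Z;u=-np.cos(a)*hx+np.sin(a)*Z
for s in(0,.003,.006,.009):
    C=ridge+(.003-s)*u+.004*n
    ph=np.linspace(0,2*np.pi,60)
    f=np.array([proj(t,C+.004*n+.027*(np.cos(x)*u+np.sin(x)*hy)) for x in ph],np.float32)
    print(s,C,"top edge",C+.03*u,cv2.fitEllipse(f))
E
```

```text
190 ((316.7640075683594, 162.3363800048828), (9.983722686767578, 21.389875411987305), 3.1767990589141846)
green [ 0.4654 -0.1136  0.047 ]
0 [ 0.5361 -0.1288  0.0438] top edge [ 0.5387 -0.1118  0.0683] ((315.7527770996094, 161.79092407226562), (10.088790893554688, 22.21805191040039), 2.8926641941070557)
0.003 [ 0.5359 -0.1305  0.0413] top edge [ 0.5384 -0.1135  0.0659] ((316.2893981933594, 162.05450439453125), (10.031086921691895, 22.154054641723633), 2.9182565212249756)
0.006 [ 0.5356 -0.1322  0.0388] top edge [ 0.5382 -0.1152  0.0634] ((316.8229064941406, 162.3166046142578), (9.973857879638672, 22.09044075012207), 2.9435322284698486)
0.009 [ 0.5354 -0.1339  0.0364] top edge [ 0.5379 -0.1169  0.061 ] ((317.35333251953125, 162.5772247314453), (9.91708755493164, 22.027172088623047), 2.968571662902832)
```

```bash
cat >> mv.py <<'E'
a55=np.radians(55);n_=np.sin(a55)*hx+np.cos(a55)*Z;u_=-np.cos(a55)*hx+np.sin(a55)*Z
C_=np.array([.5356,-.1322,.0388])
Rp=R.from_matrix(np.stack([np.cross(n_,u_),-n_,-u_],1))
E
python3 - <<'E'
from mv import *
rows(C_+.109*u_,Rp,6)
E
```

```text
tcp [0.6384 0.0397 0.207 ] d world [-0.0936 -0.1101 -0.0789] turn total [35.0217  0.1155  0.4867]
[np.float64(0.0129), np.float64(-0.0204), np.float64(0.0132), np.float64(5.84), np.float64(0.02), np.float64(0.08)]
[np.float64(0.0128), np.float64(-0.0189), np.float64(0.0152), np.float64(5.84), np.float64(0.02), np.float64(0.08)]
[np.float64(0.0128), np.float64(-0.0173), np.float64(0.017), np.float64(5.84), np.float64(0.02), np.float64(0.08)]
[np.float64(0.0128), np.float64(-0.0155), np.float64(0.0187), np.float64(5.84), np.float64(0.02), np.float64(0.08)]
[np.float64(0.0128), np.float64(-0.0135), np.float64(0.0202), np.float64(5.84), np.float64(0.02), np.float64(0.08)]
[np.float64(0.0127), np.float64(-0.0114), np.float64(0.0215), np.float64(5.84), np.float64(0.02), np.float64(0.08)]
```

Call:
play_rows([
  [[0.013, -0.02, 0.013, 5.8, 0, 0.1], [0.013, -0.019, 0.015, 5.8, 0, 0.1], [0.013, -0.017, 0.017, 5.8, 0, 0.1], [0.013, -0.0155, 0.0185, 5.8, 0, 0.1], [0.013, -0.0135, 0.02, 5.8, 0, 0.1], [0.013, -0.0115, 0.0215, 6, 0, 0], [0, 0, 0, 0, 0, 0], [0, 0, 0, 0, 0, 0]],
], fingers=0.4)

```text
t: 9.38
tcp_pos: [0.5449, -0.0724, 0.1289]
tool_rot: [0.074, 0.951, -0.299, -0.021]
force: [0.1, -0.3, 1.3]
finger_gap: 0.403
```

```bash
python3 - <<'E'
from mv import *
st();rows(C_+.069*u_,Rp,3)
for n in("top","side"):
    p=manip.snapshot(n);c=(310,170) if n=="top" else (230,140)
    a=p["img"][c[1]-60:c[1]+60,c[0]-70:c[0]+70,::-1];cv2.imwrite(f"pics/v_{n}.png",cv2.resize(a,None,fx=5,fy=5,interpolation=2))
E
```

```text
t 9.38 tcp [ 0.5449 -0.0724  0.1289] F [ 0.0667 -0.2909  1.3429] gap 0.403
tcp [ 0.5449 -0.0724  0.1289] d world [-0.0034 -0.0207 -0.0336] turn total [ 0.0883  0.0256 -0.364 ]
[np.float64(0.0001), np.float64(0.0007), np.float64(0.0132), np.float64(0.03), np.float64(0.01), np.float64(-0.12)]
[np.float64(0.0001), np.float64(0.0007), np.float64(0.0132), np.float64(0.03), np.float64(0.01), np.float64(-0.12)]
[np.float64(0.0001), np.float64(0.0007), np.float64(0.0132), np.float64(0.03), np.float64(0.01), np.float64(-0.12)]
```

View pics/v_side.png

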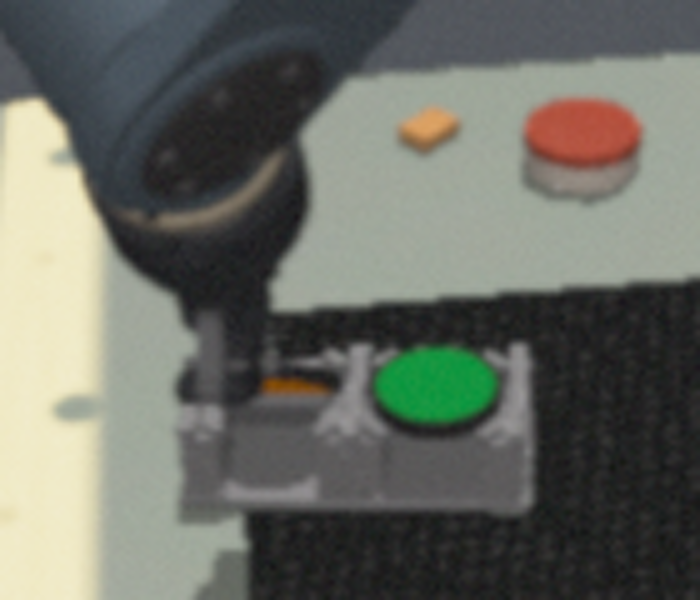

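View pics/v_top.png

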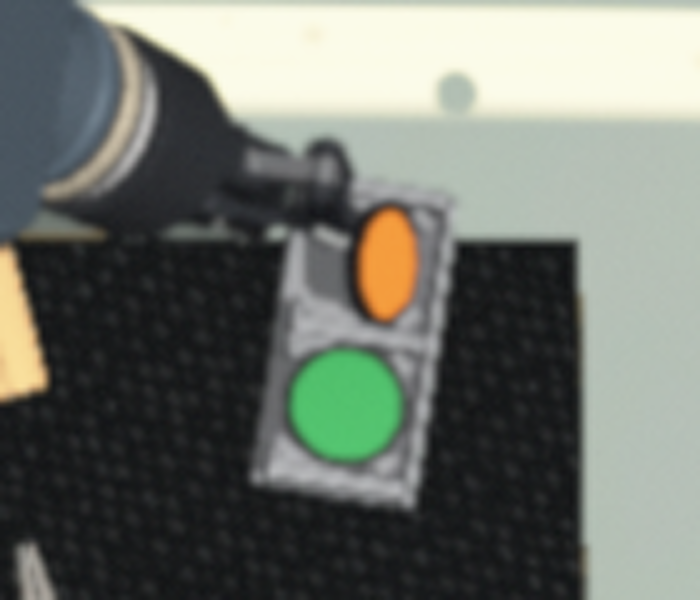

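```bash
python3 - <<'E'
from mv import *
s=manip.sense();q=R.from_quat(s["tool_rot"]);P=np.array(s["tcp_pos"])
for n,c in(("top",(310,170)),("side",(230,140))):
    p=manip.snapshot(n)
    f=lambda X:(proj(p,X)-np.array(c)+[70,60])*5
    print(n,"tcp",f(P),"tip",f(P+q.apply([0,0,.025])),"padL/R",[f(P+q.apply([0,y,.015])) for y in(.02,-.02)],"back",f(P+q.apply([0,0,-.06])),"disc C",f(C_+.004*n_))
E
```

```text
top tcp [273.784  207.3268] tip [300.6304 220.4029] padL/R [array([251.6155, 213.9731]), array([329.6199, 216.5867])] back [203.1892 173.0203] disc C [384.733  261.7478]
side tcp [240.2531 296.9517] tip [248.0655 317.6244] padL/R [array([242.5216, 356.1805]), array([247.4661, 263.3636])] back [219.6409 242.3496] disc C [273.5917 375.558 ]
```

```bash
python3 - <<'E'
from mv import *
s=manip.sense();q=R.from_quat(s["tool_rot"]);P=np.array(s["tcp_pos"])
for n,c in(("top",(300,157)),("side",(215,135))):
    p=manip.snapshot(n)
    a=cv2.resize(p["img"][c[1]-30:c[1]+30,c[0]-38:c[0]+38,::-1],None,fx=10,fy=10,interpolation=2)
    a=cv2.convertScaleAbs(a,alpha=1.6,beta=20)
    f=lambda X:tuple(int(v) for v in (proj(p,X)-np.array(c)+[38.5,30.5])*10)
    for z,col in((0,(0,0,255)),(.025,(0,255,0)),(-.048,(255,0,0))): cv2.circle(a,f(P+q.apply([0,0,z])),5,col,2)
    for y in(.017,-.017):
      for x in(.011,-.011): cv2.circle(a,f(P+q.apply([x,y,.02])),4,(255,0,255),2)
    cv2.imwrite(f"pics/w_{n}.png",a)
E
```

```text
(no output)
```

View pics/w_side.png

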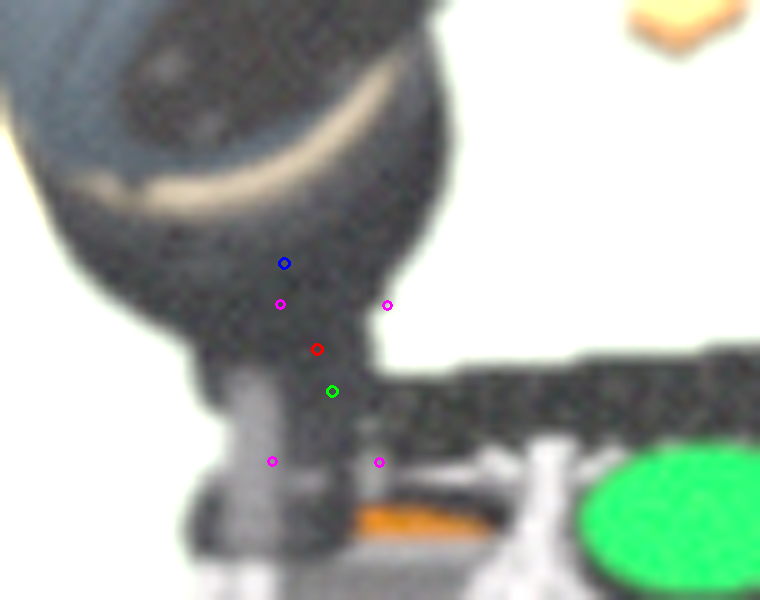

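View pics/w_top.png

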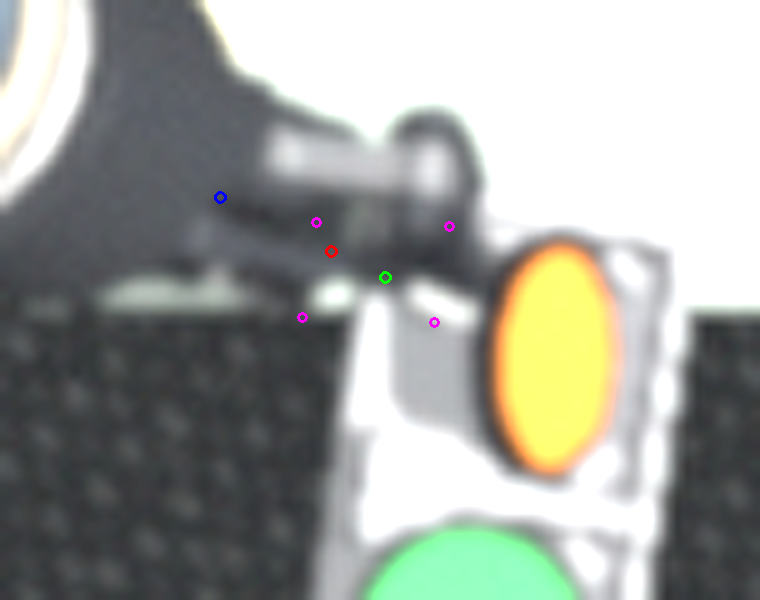

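```bash
python3 - <<'E'
from mv import *
p=manip.snapshot("side")
for P,z in(([.5327,-.1531,.1274],.025),([.5312,-.1476,.0722],.025),([.5327,-.1531,.1274],-.05)):
    P=np.array(P);print([(proj(p,P+[x,0,-z])-[160,80])*5 for x in(.011,0,-.011)])
E
```

```text
[array([241.9517, 241.3103]), array([267.0679, 239.2944]), array([292.1564, 237.2946])]
[array([255.6294, 349.9351]), array([279.9262, 347.9116]), array([304.1961, 345.8992])]
[array([227.6382,  90.7278]), array([254.0864,  88.7142]), array([280.5048,  86.7252])]
```

View pics/h_top.png

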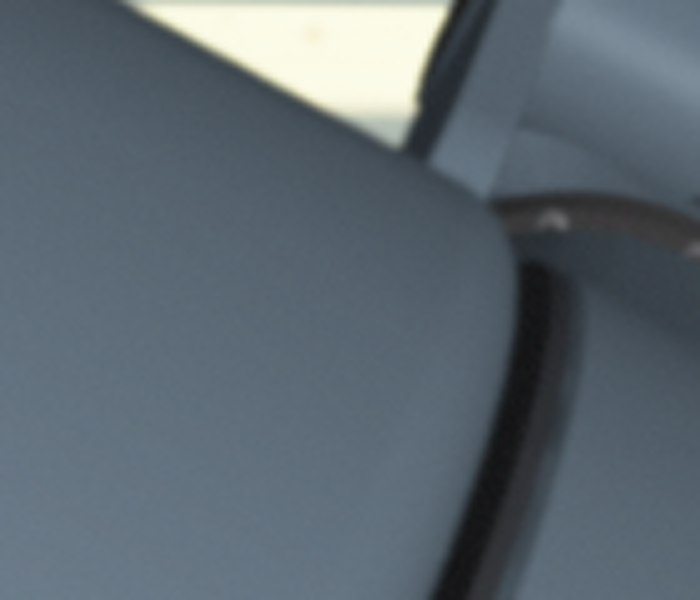

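Call:
play_rows([
  [[0, 0.001, 0.013, 0, 0, -0.1], [0, 0.001, 0.013, 0, 0, -0.1], [0, 0, 0.013, 0, 0, -0.1], [0, 0, 0, 0, 0, 0], [0, 0, 0, 0, 0, 0]],
], fingers=0.32)

```text
t: 10.35
tcp_pos: [0.5407, -0.0926, 0.0949]
tool_rot: [0.071, 0.951, -0.3, -0.023]
force: [1.1, 0.7, -0.4]
finger_gap: 0.318
```

```bash
cat > look.py <<'E'
from mv import *
import sys
def look(tag,ct,cs):
  s=manip.sense();q=R.from_quat(s["tool_rot"]);P=np.array(s["tcp_pos"]);g=s["finger_gap"]*.0425
  for n,c in(("top",ct),("side",cs)):
    p=manip.snapshot(n)
    a=cv2.resize(p["img"][c[1]-30:c[1]+30,c[0]-38:c[0]+38,::-1],None,fx=10,fy=10,interpolation=2)
    a=cv2.convertScaleAbs(a,alpha=1.5,beta=15)
    f=lambda X:tuple(int(v) for v in (proj(p,X)-np.array(c)+[38.5,30.5])*10)
    for z,col in((0,(0,0,255)),(.025,(0,255,0))): cv2.circle(a,f(P+q.apply([0,0,z])),5,col,2)
    for y in(g,-g):
      for x in(.011,-.011): cv2.circle(a,f(P+q.apply([x,y,.02])),4,(255,0,255),2)
    cv2.imwrite(f"pics/{tag}_{n}.png",a)
E
python3 - <<'E'
from look import *
st();rows(C_+.039*u_,Rp,3);look("x",(305,157),(215,140))
E
```

```text
t 10.35 tcp [ 0.5407 -0.0926  0.0949] F [ 1.1298  0.6615 -0.3929] gap 0.318
tcp [ 0.5407 -0.0926  0.0949] d world [-0.0018 -0.0175 -0.0242] turn total [-0.0034 -0.0611  0.0287]
[np.float64(-0.0003), np.float64(-0.0002), np.float64(0.01), np.float64(-0.0), np.float64(-0.02), np.float64(0.01)]
[np.float64(-0.0003), np.float64(-0.0002), np.float64(0.01), np.float64(-0.0), np.float64(-0.02), np.float64(0.01)]
[np.float64(-0.0003), np.float64(-0.0002), np.float64(0.01), np.float64(-0.0), np.float64(-0.02), np.float64(0.01)]
```

View pics/x_side.png

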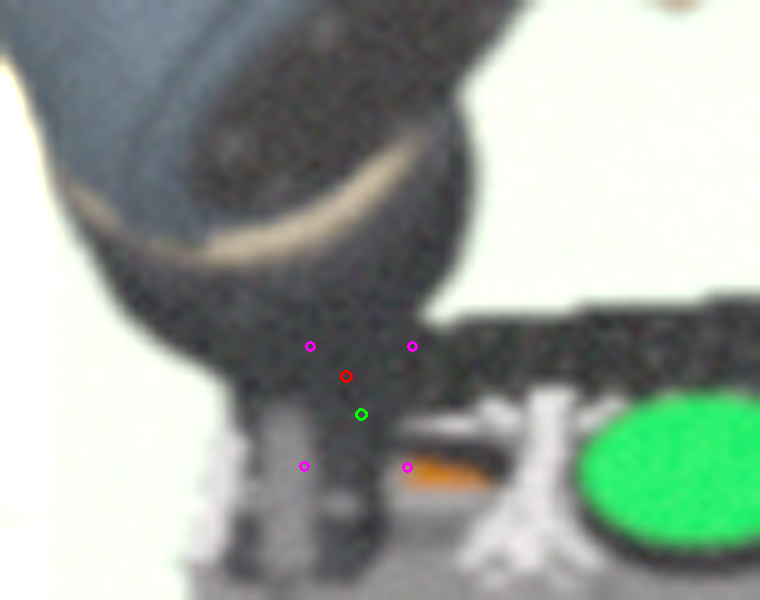

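View pics/x_top.png

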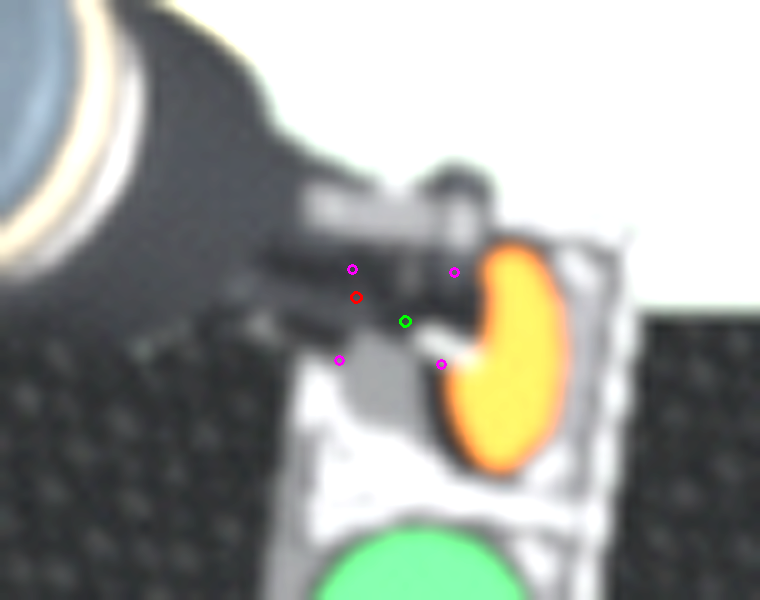

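Call:
play_rows([
  [[0, 0, 0.008, 0, 0, 0], [0, 0, 0.008, 0, 0, 0], [0, 0, 0.007, 0, 0, 0], [0, 0, 0.006, 0, 0, 0], [0, 0, 0, 0, 0, 0]],
])

```text
t: 11.08
tcp_pos: [0.5379, -0.1092, 0.0708]
tool_rot: [0.071, 0.951, -0.3, -0.023]
force: [-0.0, -0.4, -0.6]
finger_gap: 0.323
```

```bash
python3 - <<'E'
from look import *
st();rows(C_+.039*u_,Rp,1);look("y",(310,157),(215,140))
E
```

```text
t 11.07 tcp [ 0.5379 -0.1092  0.0708] F [-0.0211 -0.4427 -0.6413] gap 0.323
tcp [ 0.5379 -0.1092  0.0708] d world [ 0.001  -0.0009 -0.    ] turn total [-0.0022 -0.1095  0.0403]
[np.float64(-0.0011), np.float64(-0.0006), np.float64(0.0004), np.float64(-0.0), np.float64(-0.11), np.float64(0.04)]
```

View pics/y_top.png

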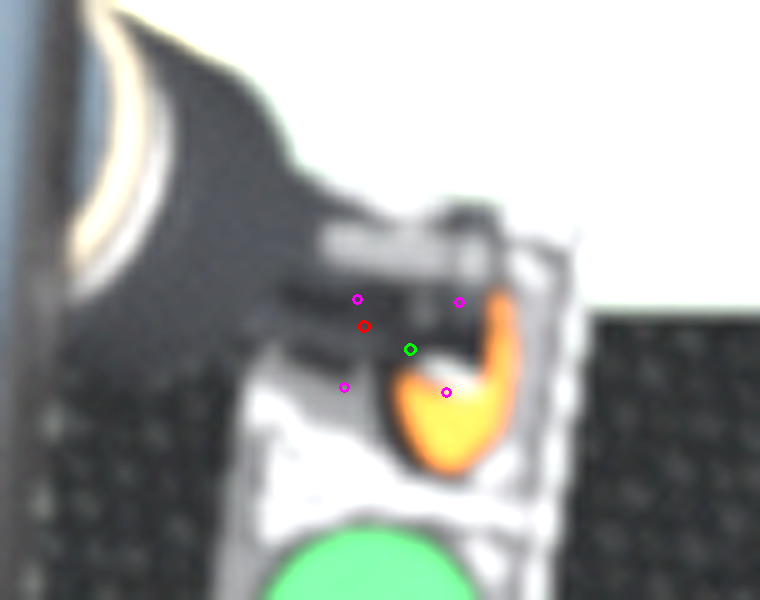

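View pics/y_side.png

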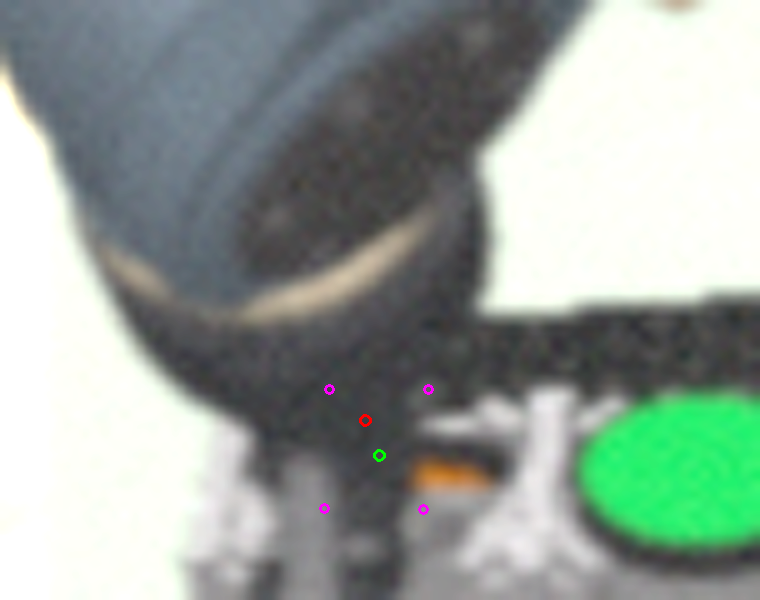

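Call:
play_rows([
  [[0.003, 0, 0, 0, 0, 0], [0, 0, 0, 0, 0, 0], [0, 0, 0, 0, 0, 0], [0, 0, 0, 0, 0, 0], [0, 0, 0, 0, 0, 0], [0, 0, 0, 0, 0, 0]],
], fingers=0, squeeze=35)

```text
t: 11.92
tcp_pos: [0.5352, -0.1084, 0.0717]
tool_rot: [0.071, 0.951, -0.3, -0.023]
force: [-1.1, 0.8, 4.8]
finger_gap: 0.083
```

```bash
python3 - <<'E'
from look import *
st();look("z",(310,157),(215,140))
E
```

```text
t 11.93 tcp [ 0.5352 -0.1084  0.0717] F [-1.0777  0.7635  4.8137] gap 0.083
```

View pics/z_top.png

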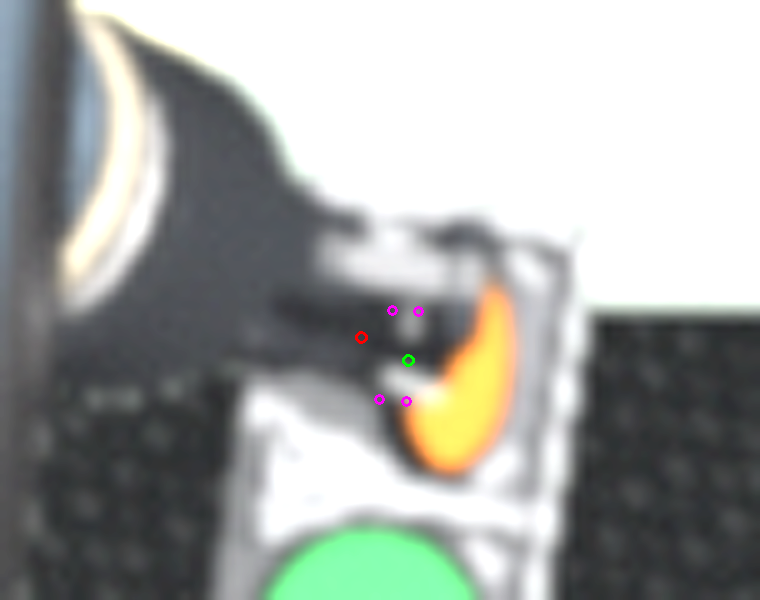

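Call:
play_rows([
  [[0, 0, -0.004, 0, 0, 0], [0, 0, -0.008, 0, 0, 0], [0, 0, -0.015, 0, 0, 0], [0, 0, -0.02, 0, 0, 0], [0, 0, -0.03, 0, 0, 0], [0, 0, -0.03, 0, 0, 0], [0, 0, 0, 0, 0, 0]],
])

```text
t: 12.9
tcp_pos: [0.5463, -0.0457, 0.1615]
tool_rot: [0.07, 0.951, -0.299, -0.019]
force: [0.2, -0.5, -0.1]
finger_gap: 0.081
```

```bash
python3 - <<'E'
from look import *
st();rows(np.array([.51,.0805,.16]),down(105),8);look("l",(290,150),(215,125))
E
```

```text
t 12.9 tcp [ 0.5463 -0.0457  0.1615] F [ 0.2058 -0.4988 -0.0771] gap 0.081
tcp [ 0.5463 -0.0457  0.1615] d world [-0.0363  0.1262 -0.0015] turn total [-34.4719  -6.8074 -22.6814]
[np.float64(0.0068), np.float64(0.0124), np.float64(-0.0084), np.float64(-4.31), np.float64(-0.85), np.float64(-2.84)]
[np.float64(0.006), np.float64(0.0133), np.float64(-0.0076), np.float64(-4.31), np.float64(-0.85), np.float64(-2.84)]
[np.float64(0.0052), np.float64(0.0141), np.float64(-0.0066), np.float64(-4.31), np.float64(-0.85), np.float64(-2.84)]
[np.float64(0.0044), np.float64(0.0148), np.float64(-0.0056), np.float64(-4.31), np.float64(-0.85), np.float64(-2.84)]
[np.float64(0.0036), np.float64(0.0154), np.float64(-0.0045), np.float64(-4.31), np.float64(-0.85), np.float64(-2.84)]
[np.float64(0.0028), np.float64(0.0158), np.float64(-0.0034), np.float64(-4.31), np.float64(-0.85), np.float64(-2.84)]
[np.float64(0.0019), np.float64(0.0162), np.float64(-0.0022), np.float64(-4.31), np.float64(-0.85), np.float64(-2.84)]
[np.float64(0.0011), np.float64(0.0164), np.float64(-0.001), np.float64(-4.31), np.float64(-0.85), np.float64(-2.84)]
```

View pics/l_side.png

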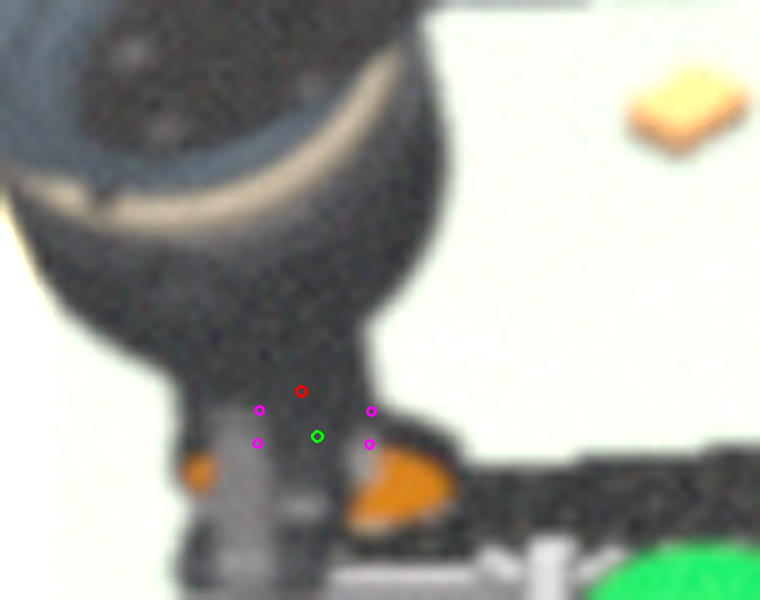

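View pics/l_top.png

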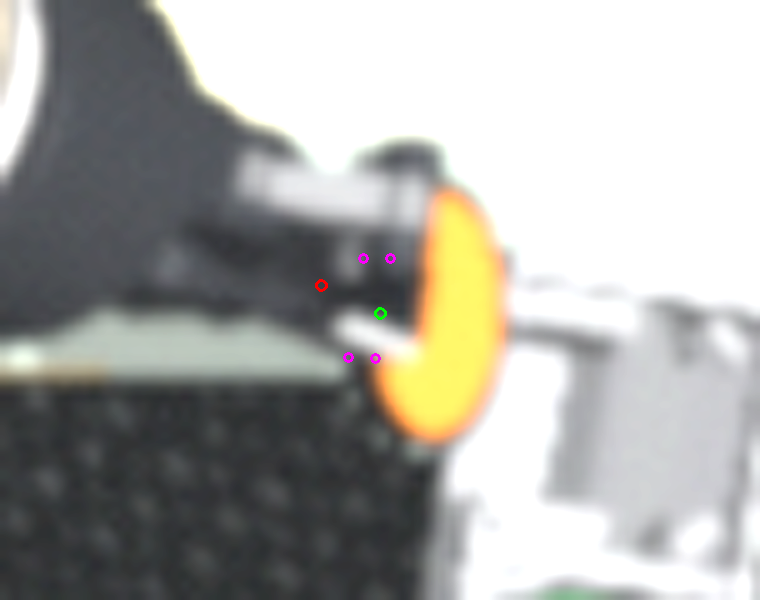

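Call:
play_rows([
  [[0.007, 0.012, -0.01, -4.3, -0.85, -2.8], [0.006, 0.013, -0.01, -4.3, -0.85, -2.8], [0.005, 0.014, -0.009, -4.3, -0.85, -2.8], [0.0045, 0.015, -0.008, -4.3, -0.85, -2.8], [0.0035, 0.0155, -0.0065, -4.3, -0.85, -2.8], [0.003, 0.016, -0.0055, -4.3, -0.85, -2.8], [0.002, 0.016, -0.004, -4.3, -0.85, -2.8], [0.001, 0.0165, -0.003, -4.3, -0.85, -2.8], [0, 0, 0, 0, 0, 0], [0, 0, 0, 0, 0, 0]],
])

```text
t: 14.25
tcp_pos: [0.5089, 0.0835, 0.1724]
tool_rot: [-0.126, 0.992, -0.001, -0.003]
force: [-0.4, -1.3, -1.0]
finger_gap: 0.083
```

```bash
python3 - <<'E'
from look import *
st();rows(np.array([.51,.0805,.16]),down(105),1);look("m",(235,165),(230,190))
p=manip.snapshot("side");save(p,"m_full");p=manip.snapshot("top");save(p,"mt_full")
E
```

```text
t 14.25 tcp [0.5089 0.0835 0.1724] F [-0.3546 -1.2786 -1.0342] gap 0.083
tcp [0.5089 0.0835 0.1724] d world [ 0.0011 -0.003  -0.0124] turn total [-0.1015 -0.3995 -0.5124]
[np.float64(-0.0004), np.float64(-0.0032), np.float64(0.0125), np.float64(-0.1), np.float64(-0.4), np.float64(-0.51)]
```

View pics/m_side.png

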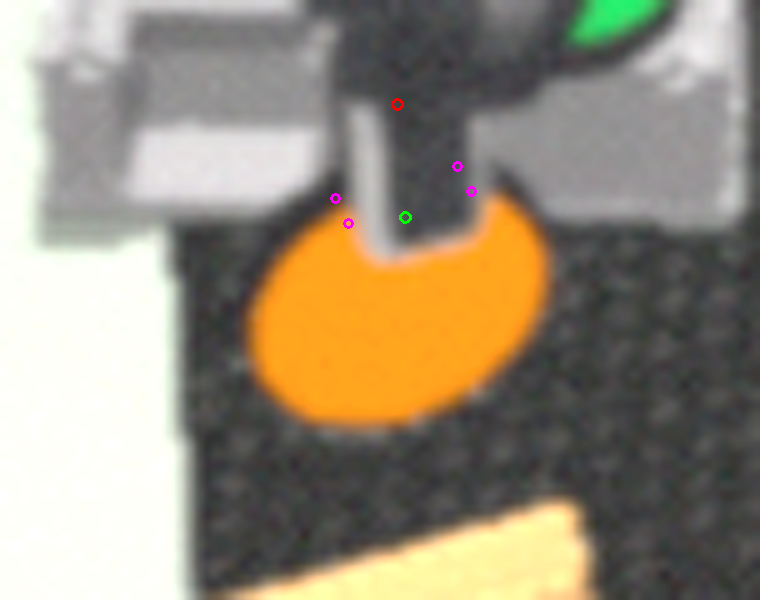

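View pics/mt_full.png

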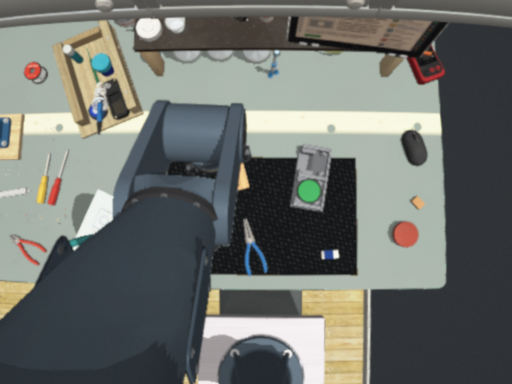

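```bash
cat > fit.py <<'E'
from seg import *
from mv import *
from scipy.optimize import least_squares
def fit(near,rad=26):
    s=manip.sense();q=R.from_quat(s["tool_rot"]);P=np.array(s["tcp_pos"]);p=manip.snapshot("side")
    m=best(p,colmask(p,"amber"),near,rad).astype(np.uint8)
    c=max(cv2.findContours(m,0,1)[0],key=cv2.contourArea);h=cv2.convexHull(c)
    # hull of finger notch: use contour points on hull, bottom part
    pts=c[:,0,:].astype(float)
    e=cv2.fitEllipse(h);print("hull ellipse",e)
    ph=np.linspace(0,2*np.pi,120)
    def model(v):
        C=q.apply([v[0],.004,v[1]])+P
        return np.array([proj(p,C+q.apply([v[2]*np.cos(x),0,v[2]*np.sin(x)])) for x in ph])
    fp=proj(p,P+q.apply([0,.01,.025]))
    use=np.array([pt for pt in pts if not (abs(pt[0]-fp[0])<10 and pt[1]<fp[1]+8)])
    def res(v):
        M=model(v);return np.min(np.linalg.norm(use[:,None]-M[None],axis=2),1)
    r=least_squares(res,[0,.039,.027],loss="soft_l1",f_scale=.5);print("x0,d,r",r.x,"rms",np.sqrt(np.mean(res(r.x)**2)),len(use))
    return s,q,P,q.apply([r.x[0],0,r.x[1]])+P,p
E
python3 - <<'E'
from fit import *
s,q,P,C,p=fit((232,190))
print("C",C,"rel to slot",C-[.51,.0805,.039]);print(q.as_matrix())
E
```

```text
hull ellipse ((231.31222534179688, 190.09912109375), (21.144285202026367, 29.99759864807129), 61.93174743652344)
x0,d,r [-0.0031  0.0412  0.0251] rms 0.3426098518342841 52
C [0.5119 0.0847 0.1316] rel to slot [0.0019 0.0042 0.0926]
[[-0.9679 -0.2512 -0.0053]
 [-0.2512  0.9679 -0.0027]
 [ 0.0058 -0.0013 -1.    ]]
```

Call:
play_rows([
  [[0.003, -0.0035, 0.01, -0.1, -0.4, -0.5], [0, 0, 0.015, 0, 0, 0], [0, 0, 0.015, 0, 0, 0], [0, 0, 0.01, 0, 0, 0], [0, 0, 0, 0, 0, 0], [0, 0, 0, 0, 0, 0]],
])

```text
t: 15.25
tcp_pos: [0.5074, 0.0801, 0.1231]
tool_rot: [-0.131, 0.991, 0.001, 0.001]
force: [0.8, 0.5, 0.0]
finger_gap: 0.083
```

```bash
python3 - <<'E'
from look import *
from fit import fit
st();look("o",(235,165),(233,215))
s,q,P,C,p=fit((233,209))
print("C",C,"rel to slot",C-[.51,.0805,.039]);print(q.as_matrix())
E
```

```text
t 15.25 tcp [0.5074 0.0801 0.1231] F [0.8182 0.5118 0.0131] gap 0.083
hull ellipse ((233.29302978515625, 209.13462829589844), (19.38858413696289, 28.53824806213379), 64.07286834716797)
x0,d,r [-0.0033  0.0416  0.0252] rms 0.3724474277819429 44
C [0.5108 0.081  0.0819] rel to slot [0.0008 0.0005 0.0429]
[[-0.9657 -0.2598  0.0024]
 [-0.2598  0.9657  0.0012]
 [-0.0026  0.0005 -1.    ]]
```

View pics/o_side.png

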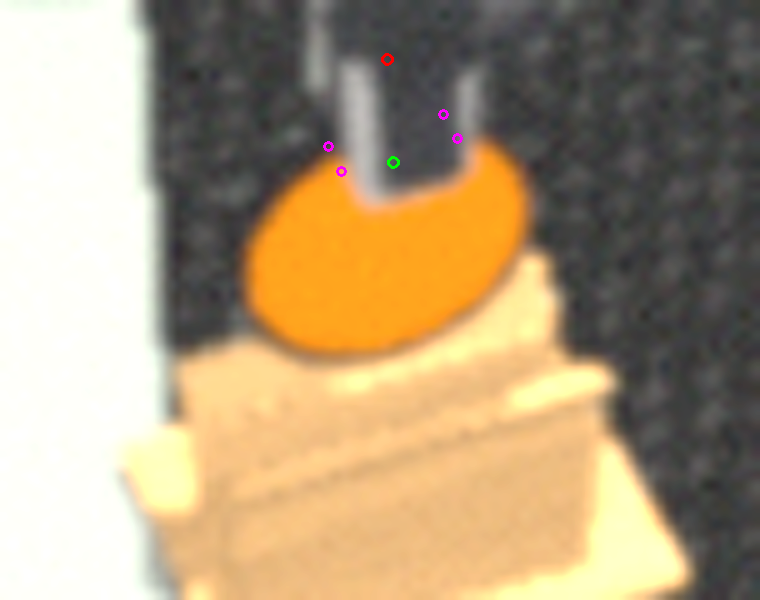

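```bash
python3 - <<'E'
from mv import *
p=manip.snapshot("side");c=(233,215)
a=cv2.resize(p["img"][c[1]-30:c[1]+40,c[0]-38:c[0]+38,::-1],None,fx=8,fy=8,interpolation=2)
f=lambda X:tuple(int(v) for v in (proj(p,X)-np.array(c)+[38.5,30.5])*8)
S=np.array([.51,.0805,0]);d=np.array([np.cos(np.radians(15)),np.sin(np.radians(15)),0]);e=np.array([-d[1],d[0],0])
for off,col in((.008,(0,0,255)),(-.008,(255,0,0)),(.0175,(0,255,0)),(-.0175,(255,255,0))):
    cv2.line(a,f(S+d*.0375+e*off+[0,0,.046]),f(S-d*.0375+e*off+[0,0,.046]),col,1)
cv2.imwrite("pics/ov.png",a)
E
```

```text
(no output)
```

View pics/ov.png

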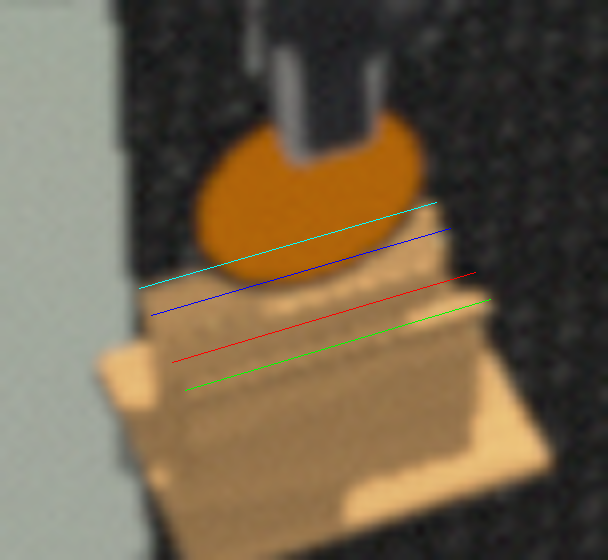

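Call:
play_rows([
  [[0, 0, 0.005, 0, 0, 0], [0, 0, 0.005, 0, 0, 0], [0, 0, 0.005, 0, 0, 0], [0, 0, 0.005, 0, 0, 0], [0, 0, 0.005, 0, 0, 0], [0, 0, 0.005, 0, 0, 0], [0, 0, 0.004, 0, 0, 0], [0, 0, 0, 0, 0, 0]],
])

```text
t: 16.45
tcp_pos: [0.5069, 0.0801, 0.0888]
tool_rot: [-0.131, 0.991, 0.001, 0.0]
force: [0.3, -0.0, -0.2]
finger_gap: 0.083
```

```bash
python3 - <<'E'
from look import *
st();look("pp",(235,165),(233,225))
E
```

```text
t 16.45 tcp [0.5069 0.0801 0.0888] F [ 0.3127 -0.0444 -0.2418] gap 0.083
```

View pics/pp_side.png

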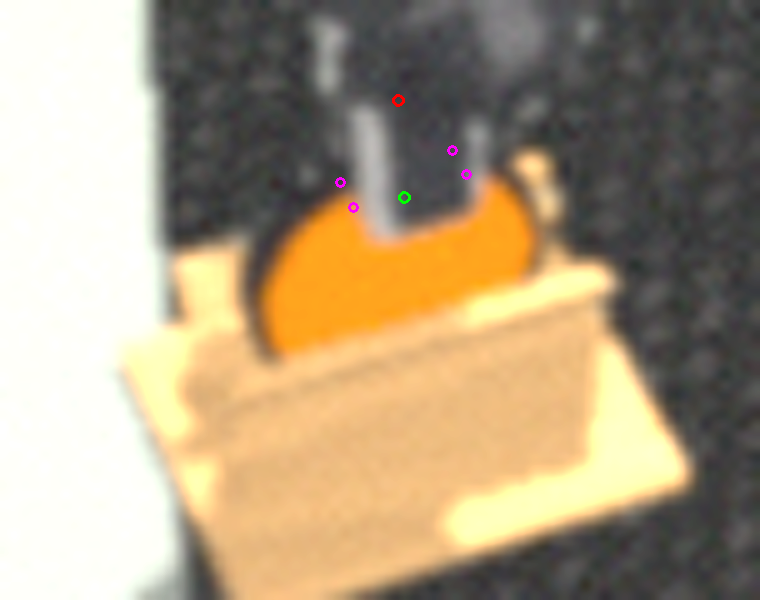

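Call:
play_rows([
  [[0, 0, 0.002, 0, 0, 0], [0, 0, 0.002, 0, 0, 0], [0, 0, 0.0015, 0, 0, 0], [0, 0, 0.001, 0, 0, 0], [0, 0, 0, 0, 0, 0]],
])

```text
t: 17.18
tcp_pos: [0.5071, 0.0801, 0.0825]
tool_rot: [-0.131, 0.991, 0.001, 0.001]
force: [0.4, -1.3, -1.0]
finger_gap: 0.079
```

Call:
play_rows([
  [[0, 0, 0.001, 0, 0, 0], [0, 0, 0, 0, 0, 0]],
])

```text
t: 17.42
tcp_pos: [0.5071, 0.0801, 0.0816]
tool_rot: [-0.131, 0.991, 0.001, 0.001]
force: [0.3, 0.1, -0.5]
finger_gap: 0.081
```

Call:
play_rows([
  [[0, 0, 0.001, 0, 0, 0], [0, 0, 0, 0, 0, 0]],
])

```text
t: 17.68
tcp_pos: [0.5073, 0.0801, 0.0806]
tool_rot: [-0.131, 0.991, 0.001, 0.001]
force: [0.7, -0.4, -1.1]
finger_gap: 0.083
```

Call:
play_rows([
  [[0, 0, 0.001, 0, 0, 0], [0, 0, 0, 0, 0, 0]],
])

```text
t: 17.92
tcp_pos: [0.5075, 0.0801, 0.08]
tool_rot: [-0.131, 0.991, 0.0, 0.001]
force: [-0.7, 1.0, 4.9]
finger_gap: 0.08
```

```bash
python3 - <<'E'
from look import *
st();look("qq",(235,165),(233,225))
E
```

```text
t 17.93 tcp [0.5075 0.0801 0.08  ] F [-0.6575  1.0469  4.9169] gap 0.08
```

View pics/qq_side.png

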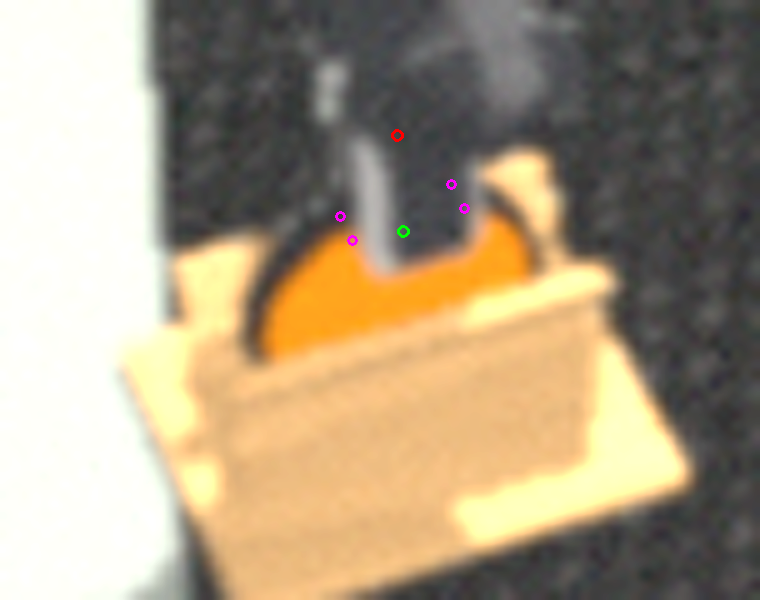

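Call:
play_rows([
  [[0, 0, 0, 0, 0, 0], [0, 0, 0, 0, 0, 0], [0, 0, 0, 0, 0, 0], [0, 0, 0, 0, 0, 0]],
], fingers=0.3)

```text
t: 18.52
tcp_pos: [0.5071, 0.0801, 0.0795]
tool_rot: [-0.131, 0.991, 0.001, 0.001]
force: [0.6, -0.4, 0.6]
finger_gap: 0.3
```

Call:
play_rows([
  [[0, 0, -0.005, 0, 0, 0], [0, 0, -0.01, 0, 0, 0], [0, 0, -0.02, 0, 0, 0], [0, 0, -0.03, 0, 0, 0], [0, 0, -0.04, 0, 0, 0], [0, 0, -0.03, 0, 0, 0], [0.04, 0.05, 0, 0, 0, 0], [0.04, 0.05, 0, 0, 0, 0], [0.02, 0.05, 0, 0, 0, 0], [0, 0, 0, 0, 0, 0]],
])

```text
t: 19.77
tcp_pos: [0.3706, 0.1988, 0.2152]
tool_rot: [-0.134, 0.991, 0.001, 0.0]
force: [-0.3, -0.6, 0.2]
finger_gap: 0.303
```

```bash
python3 - <<'E'
from look import *
st();look("e",(233,170),(233,225));p=manip.snapshot("top");save(p,"efull");p=manip.snapshot("side");save(p,"sfull")
E
```

```text
t 19.77 tcp [0.3706 0.1988 0.2152] F [-0.2882 -0.6149  0.1784] gap 0.303
```

View pics/e_side.png

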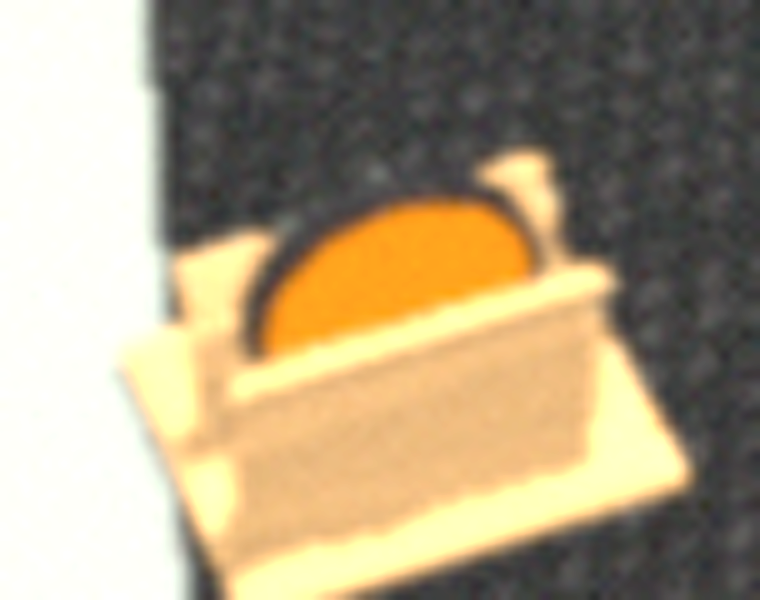

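View pics/efull.png

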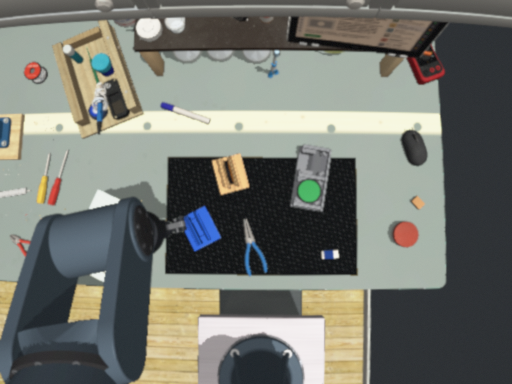

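View pics/sfull.png

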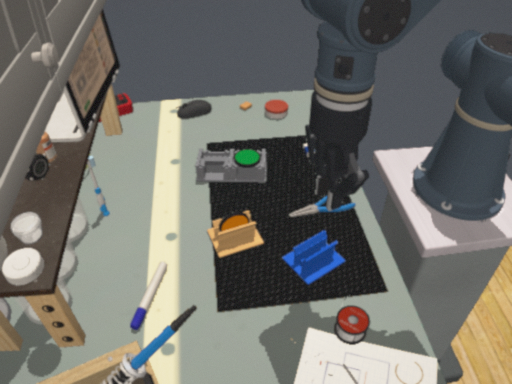

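The amber disc stands in the wooden slot, at (235,222) in the side view and (231,174) in the top view. The green disc is still flat in its pocket, and the gripper is clear at z 0.215. I'll hand the job in.

```bash
python3 - <<'E'
from seg import *
from mv import st
p=manip.snapshot("side");t=manip.snapshot("top")
for pic in(p,t):
    for d in manip.pinpoint("amber_filter",pic)[:1]: print("amber",d["score"],atz(pic,d["point"],.039))
    for d in manip.pinpoint("green_filter",pic)[:1]: print("green",d["score"],atz(pic,d["point"],.043))
st();print(manip.sign_off())
E
```

```text
amber 0.61 [0.5043 0.0751 0.039 ]
green 0.91 [ 0.4694 -0.1128  0.043 ]
amber 0.64 [0.5099 0.085  0.039 ]
green 0.97 [ 0.4769 -0.1125  0.043 ]
t 20.27 tcp [0.3745 0.1964 0.2145] F [-0.1615  0.3341  0.3249] gap 0.303
the job is handed in; nothing more can be done
None
```

The amber filter is standing on edge in the slot of the wooden stand and has been let go. I handed the job in at about 20 s of the allowed 53 s.

- **Tipping:** I pressed the right half of the amber filter with the closed fingers until it dropped onto the sloping wall and stayed there. The highest force I read while tipping it was about 1 N. A fit to the top picture put it about 6 mm down the slope.
- **Pinching and placing:** I pinched the raised edge at 35 N, lifted it out along the slope and turned it upright. I then lowered it until it touched the cross bars, at about 5 N and with the disc centre at about 39 mm.
- **Final pictures:** They show the disc upright between the cheeks of the wooden stand and the green filter flat in its pocket. The gripper is open, well clear and touching nothing.

**Checks that disagreed:**
- **Amber position:** The last network points put the amber centre at (0.504, 0.075) from the side camera and (0.510, 0.085) from the top. The slot estimate was (0.510, 0.081), and the cheeks partly hide the disc.
- **Green position:** The last green points differ from the first ones by about 2 mm in the side view and 12 mm in the top view. The pictures show it unmoved at about (309, 190) in the top view. A colour fit after the tipping gave its original spot, but I did not repeat that fit at the very end.
- **Gripper offset:** While pinching, the fingers appeared about 4 mm off to one side of where the arm reported them. I corrected 3 mm of that before gripping.

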